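# Gauge the welded post, then hold it up level

### The job

Take the orange gauge probe out of its grey holder and press its sprung brass tip gently, for about a second each, first on the blue spot and then on the yellow spot on top of the welded post; the tip should spring in a little without being rammed. Stand the probe back in its holder and let go of it. Then lift the post off its blue rests by its balance point and finish while still holding it, level and still, about 10 cm above the rests, so that the weld can be inspected from below; drop nothing and leave the other things on the bench alone.

Things in the scene. Friction and masses are not known exactly. Their poses are not given: they have to be found in the camera images.
- post: Welded post, about 0.7 kg: bare grey square steel tube 30 x 30 x 260 mm, red flange plate 60 x 60 x 8 mm centred on one end. Lies level and loose on two blue rests. Origin: its balance point, on the tube's centre line, 15 mm below the top face; grip it here, across the 30 mm width. Axes: y along the tube to the flange, z up. Tube from y = -174 to +86 mm, then the flange to +94 mm.
- blue_spot (a point): Centre of the blue painted spot, 20 mm across, on the top face of the post's tube, 100 mm from the balance point away from the flange.
- yellow_spot (a point): Centre of the yellow painted spot, 20 mm across, on the top face of the post's tube, 45 mm from the balance point towards the flange.
- stand: Blue stand fixed to the bench, carrying the post. Origin: on the bench under the balance point (within 5 mm); axes as the post's. Base plate 100 x 230 x 10 mm; two rests, 56 mm in x and 16 mm in y, centred at y = -135 and +55 mm. They carry the tube's underside 70 mm above the bench (centre line at 85 mm); their side lips reach 80 mm, 3 mm from the tube. Between them the tube is free all round.
- probe: Gauge probe, 0.12 kg, upright in its holder. Origin: centre of the underside of its round black collar (48 mm across, 6 mm thick), which sits on the holder's top; z up. Above it a square orange handle 24 x 24 mm, sides along own x and y, from 6 to 70 mm above the origin, black end cap to 76 mm. Below the collar a steel shank 12 mm across down to -35 mm, then the brass tip.
- probe_tip (a point): Lowest point of the probe's round-ended brass tip (8 mm across), straight below the probe's origin, 55 mm when free.
- plunger (a joint): How far the sprung brass tip is pushed up into the probe: 0 m free, 0.008 m at its stop. It starts to give at about 1.6 N and takes about 4.8 N just before the stop; 2 to 4 mm is a good reading. Gripping the probe does not move it.
- holder: Grey plastic block 70 x 70 x 75 mm high, fixed to the bench, with one upright hole 22 mm across right through its middle: the probe's shank hangs in it and the collar rests on the top. Origin: centre of its underside, on the bench; z up. It stands to the left or to the right of the post.
- grease_jar: Green jar with a yellow lid, 68 mm across, 110 mm tall, on the opposite side of the post from the holder. Origin: centre of its underside. To be left alone.
- hammer: Hammer lying at the back of the bench. To be left alone.
- offcut: Steel block offcut 100 x 40 x 40 mm, nearer the robot, to its left. To be left alone.
- angle_iron: White painted angle iron offcut, 160 mm long, 40 mm legs, lying back right. To be left alone.
- grinder: Angle grinder, 270 mm long, lying at the back of the bench. To be left alone.
Things that resemble listed ones, but are neither listed nor needed, are in the scene too. What is shaped like the stand but pink is not meant.

How it is judged:
By the outcome, as a careful person would: the job done as asked, in the order asked, and still so for the second after the job is handed in, while the arm keeps its last pose, push and grip.
It also fails if it takes over 64 s, if anything falls off the work surface, if the arm or the gripper's body presses on something with over 40 N, if the wrist force passes 120 N, or if a joint passes its speed limit or range.

### The arm

A 6-joint arm with a two-finger parallel gripper is mounted at the origin on the work surface. World frame = base frame: x ahead of the robot, y to its left, z up, the work surface at z = 0. Lengths are in m, angles in degrees, forces in N, time in s.
With the tool pointing down it reaches from about 0.3 to 0.875 m from the base axis. Payload 6.4 kg.
Tool frame: the origin (TCP) lies at the very end of the fingers, on their centre line; the grasp point (between the pads) lies manip.pinch_z behind it (manip.pinch_z is the distance from the TCP to the grasp point, in m); x points along the fingers, z is the direction in which the jaws open and shut, and the axes are right-handed (so a half turn about x gives the same grasp; the last joint's range is limited). The gripper opens to 85 mm and grips with 20 to 120 N. Pads are 22 mm wide; open, the fingers measure 114 mm over their backs; the gripper's body (76 mm by 85 mm) begins 54 mm behind the grasp point. The pads swing forward as they close: fully open they stand 13 mm farther back than shut.
Start: joints at [58.768, 10.359, 92.074, -0, 77.567, -11.82], TCP at [0.191, 0.542, 0.196] pointing down, gripper open.
Joint ranges: [-171.53, 171.53], [-51.25, 118.39], [17.06, 147.69], [-65.23, 245.23], [0, 150.52], [-178.68, 178.68]. Speed limits (degrees/s): [147.25, 147.25, 172.46, 180, 180, 180].

### API

Orientations are given as a 3x3 rotation matrix whose columns are the frame's x, y, z axes.
In Python, from workcell import status, get_image, get_calibration, manip gives the robot as it stands. The module is installed in compiled form; this text tells all that it offers.
- The arm moves only by the tool drive_tool, never from a script. Its argument "commands" is a list of rows, each an object with "dp": the shift along the tool's x, y, z as a fraction of full scale, a list of three; "angular": the turn, a rotation vector about the tool's x, y, z as a fraction of full scale, a list of three; "fingers": the closure, from -1 (fully open) to 1 (shut). In form: [{"dp": [x, y, z], "angular": [ax, ay, az], "fingers": fingers}, ...]. A call has 1 to 20 rows; each row is the pose to reach, as a shift and turn from the pose commanded when the call began, along the tool's axes at that moment; what a row does not reach only later rows make up. Full scale, the value 1, is 40 cm for a shift and 60 degrees for a turn. A row lasts 1/12 s, in which the tool goes at most 41.7 mm and 7.16 degrees, less where a joint would pass 70% of its speed; a pose out of reach is approached as far as the arm can. A call with a number of a shift or a turn outside -1 to 1 is refused whole. A call with a gripper value outside its range is refused whole. The fingers move at their own pace and stop on an object; "newtons" is the grip in N (left out, the last holds). Time passes only in rows, so rows that repeat a pose let the fingers close. It gives the time, the measured TCP pose, the force and the opening at its end, in the units of the state.
- status.state(): the state, without advancing time (a new reading comes with each control period).
- get_image(name): name is "scene" or "top" or "wrist"; returns (picture, depth): 384x512x3 uint8, red, green, blue; 384x512 float32, m along the optical axis (not along the pixel's ray), 0 where there is no reading.
- get_calibration(name): a dict with "fx", "fy", "cx", "cy" (pixels), "T" (4x4, takes a point from camera to world coordinates). Camera axes: x right, y down, z forward; pixel columns grow to the right and rows downward; lengths in m; the calibration is good to about 2 mm. A picture is of the moment at which its call begins: read the wrist's pose just before it. get_calibration takes no time and is no camera call; for the wrist camera it gives the pose at the moment of the call.
- manip.close_job(): hands the job in, once; it reports no verdict.
The state is a dict: "clock": time; "joints": joint angles; "joint_vel": joint speeds; "joint_torque": joint torques, N m; "position": TCP position; "eef_rot": TCP orientation; "wrist_force": force on the tool from outside, world axes, zero at the start; "ft_torque": the same for the moment, N m; "grip_width": opening from 0.0 (shut) to 1.0 (fully open).
Only numpy, scipy, OpenCV 4.12 (cv2) and the standard library are available. Lean on these libraries where they do the work, as an engineer would, in place of code of your own. Each camera call takes 0.05 s, during which the arm holds its last target. There are 200 camera calls.

## Working session

There is one attempt and no reset: what is moved stays moved. The work goes in short steps, Python scripts to look and compute and a tool call to move; the robot and the scene stay as the last step left them, time stands still between calls to the robot, and variables do not carry over. Pictures are saved under pics/ and viewed, about 8 in all and at most 12, crops included, and the job is handed in when it is done.

Besides the shell and the picture viewer there is one more tool, called after "Request:" as name(argument=value, ...), one argument or row to a line, values as JSON. drive_tool: Moves the arm, as the interface text tells. Its arguments: {"type":"object","properties":{"commands":{"type":"array","items":{"type":"object","properties":{"dp":{"type":"array","items":{"type":"number"}},"angular":{"type":"array","items":{"type":"number"}},"fingers":{"type":"number"}}}},"newtons":{"type":"number"}},"required":["commands"]}

```bash
mkdir -p pics; cat > h.py <<'E'
import numpy as np, cv2
from workcell import status, get_image, get_calibration, manip
def snap(name):
    c=get_calibration(name); im,d=get_image(name); return im,d,c
def cloud(d,c):
    v,u=np.mgrid[:d.shape[0],:d.shape[1]]
    P=np.stack([(u-c['cx'])/c['fx']*d,(v-c['cy'])/c['fy']*d,d],-1)
    return P@c['T'][:3,:3].T+c['T'][:3,3]
def ray(u,v,z,c):
    r=c['T'][:3,:3]@np.array([(u-c['cx'])/c['fx'],(v-c['cy'])/c['fy'],1]); o=c['T'][:3,3]
    return o+r*(z-o[2])/r[2]
def save(n,im): cv2.imwrite('pics/'+n,cv2.cvtColor(im,cv2.COLOR_RGB2BGR))
E
python3 - <<'E'
from h import *
print(status.state(), manip.pinch_z)
a=snap('top');b=snap('scene');
np.savez('s0.npz',top=a[0],topd=a[1],sc=b[0],scd=b[1])
print(a[2],b[2])
save('top.png',a[0]);save('scene.png',b[0])
E
```

```text
{'clock': 0.0, 'joints': array([ 5.87674389e+01,  1.04017708e+01,  9.21314808e+01, -2.63014816e-03,
        7.75684337e+01, -1.18195054e+01]), 'joint_vel': array([-0.00667269, -0.08267556, -0.00547922, -0.01986606, -0.10039545,
        0.02230085]), 'joint_torque': array([ 6.72875613e-04, -4.44878519e+01, -3.51330900e+01, -3.05879930e-04,
        9.30382084e-03, -1.27246071e-05]), 'position': array([0.19078087, 0.54177051, 0.1951869 ]), 'eef_rot': array([[-8.81895288e-04, -9.43150102e-01,  3.32365923e-01],
       [-1.54077212e-03,  3.32366940e-01,  9.43148898e-01],
       [-9.99998424e-01,  3.19658420e-04, -1.74629222e-03]]), 'wrist_force': array([ 0.47245714,  0.05098076, -0.70040335]), 'ft_torque': array([ 0.04821225,  0.00023393, -0.01560309]), 'grip_width': 0.9988044914336947} 0.0187
{'fx': 390.8890444020278, 'fy': 390.8890444020278, 'cx': 254.11276699708816, 'cy': 196.77013820522723, 'T': array([[-0.00434414, -0.99449432,  0.1047004 ,  0.44187349],
       [-0.99987749,  0.00274529, -0.01540999, -0.00736171],
       [ 0.01503771, -0.10475451, -0.99438441,  1.06177893],
       [ 0.        ,  0.        ,  0.        ,  1.        ]])} {'fx': 416.8155161135075, 'fy': 416.8155161135075, 'cx': 254.39155701747606, 'cy': 192.38804069920738, 'T': array([[ 0.67990476,  0.44123671, -0.5856959 ,  1.24036344],
       [ 0.7332355 , -0.3984429 ,  0.55100722, -0.67169517],
       [ 0.00975824, -0.80408546, -0.59443364,  0.83694077],
       [ 0.        ,  0.        ,  0.        ,  1.        ]])}
```

View pics/top.png

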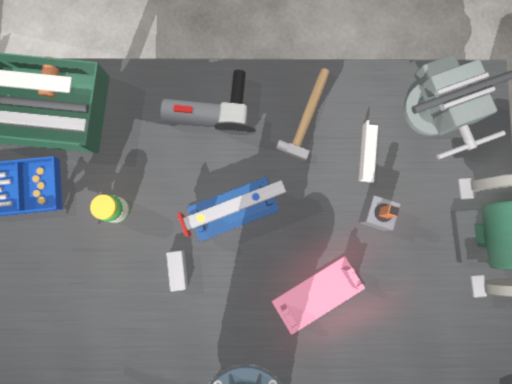

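View pics/scene.png

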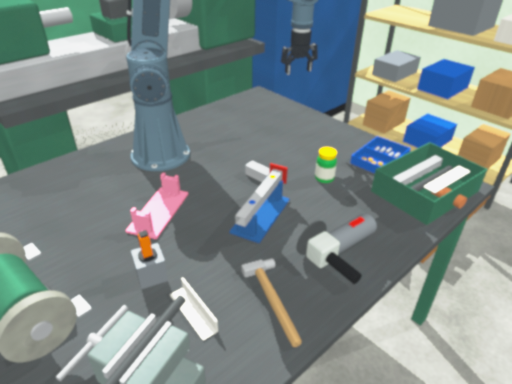

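The top view shows the post from the flange (184,223) to its free end (283,187). The yellow spot is at (201,218) and the blue spot at (255,197). The holder with the probe is at (383,212), and the jar is at (108,208).

```bash
python3 - <<'E'
from h import *
for nm,k in(('top','top'),('scene','sc')):
    im=np.load('s0.npz')[k]; d=np.load('s0.npz')[k+'d']; c=get_calibration(nm); P=cloud(d,c)
    hsv=cv2.cvtColor(im,cv2.COLOR_RGB2HSV).astype(int); H,S,V=hsv[...,0],hsv[...,1],hsv[...,2]
    W=P; x,y,z=W[...,0],W[...,1],W[...,2]
    post=(abs(x-.42)<.12)&(abs(y-.03)<.2)&(z>.09)&(z<.112)
    pr=(abs(x-.42)<.08)&(abs(y+.3)<.08)
    def rep(n,m,zz):
        v,u=np.nonzero(m)
        if len(u)<3: print(nm,n,len(u)); return
        print(nm,n,len(u),(u.mean().round(2),v.mean().round(2)),'ray',ray(u.mean(),v.mean(),zz,c).round(4),'cloud med',np.median(W[m],0).round(4))
    rep('yellow',post&(H>20)&(H<35)&(S>100),.1)
    rep('blue',post&(H>100)&(H<130)&(S>100),.1)
    grey=post&(S<90); v,u=np.nonzero(grey)
    rep('grey',grey,.1)
    pts=np.array([ray(a,b,.1,c)[:2] for a,b in zip(u,v)],np.float32)
    if len(pts): print(' postrect',cv2.minAreaRect(pts))
    rep('cap',pr&(z>.147)&(z<.156),.151)
    rep('orange',pr&(H<15)&(S>120),.12)
    ht=pr&(z>.068)&(z<.082); v,u=np.nonzero(ht)
    pts=np.array([ray(a,b,.075,c)[:2] for a,b in zip(u,v)],np.float32); 
    if len(pts): print(' holderrect',cv2.minAreaRect(pts))
    i=im[max(0,0):,:]
    ctr=(383,212) if nm=='top' else (148,245)
    cr=im[ctr[1]-35:ctr[1]+35,ctr[0]-45:ctr[0]+45]
    cr=cv2.resize(cr,None,fx=4.4,fy=4.4,interpolation=cv2.INTER_CUBIC)
    globals()[nm]=cr
save('crop.png',np.hstack([top,scene]))
E
```

```text
top yellow 32 (np.float64(200.5), np.float64(217.5)) ray [0.4923 0.1096 0.1   ] cloud med [0.4923 0.1094 0.1013]
top blue 8 (np.float64(255.0), np.float64(198.5)) ray [ 0.5388 -0.0244  0.1   ] cloud med [ 0.5388 -0.0244  0.1006]
top grey 848 (np.float64(218.78), np.float64(211.0)) ray [0.5082 0.0649 0.1   ] cloud med [0.5085 0.0644 0.1006]
 postrect ((0.516538143157959, 0.051119402050971985), (0.0451953187584877, 0.2096109241247177), 19.128461837768555)
top cap 17 (np.float64(394.29), np.float64(213.53)) ray [ 0.4973 -0.3501  0.151 ] cloud med [ 0.4985 -0.3519  0.1508]
top orange 51 (np.float64(387.06), np.float64(215.2)) ray [ 0.4952 -0.344   0.12  ] cloud med [ 0.4953 -0.3449  0.1191]
 holderrect ((0.42010819911956787, -0.3163200616836548), (0.07092359662055969, 0.1841883510351181), 67.13650512695312)
scene yellow 12 (np.float64(272.17), np.float64(176.08)) ray [0.4885 0.1115 0.1   ] cloud med [0.4905 0.1099 0.1017]
scene blue 4 (np.float64(250.5), np.float64(200.75)) ray [ 0.5366 -0.0246  0.1   ] cloud med [ 0.5396 -0.0269  0.103 ]
scene grey 368 (np.float64(266.15), np.float64(184.72)) ray [0.5094 0.0648 0.1   ] cloud med [0.5119 0.0659 0.1016]
 postrect ((0.5145581364631653, 0.05557955056428909), (0.040257323533296585, 0.2062276154756546), 22.482606887817383)
scene cap 9 (np.float64(141.11), np.float64(231.44)) ray [ 0.4966 -0.351   0.151 ] cloud med [ 0.4971 -0.3515  0.1514]
scene orange 14 (np.float64(140.14), np.float64(239.29)) ray [ 0.4871 -0.3535  0.12  ] cloud med [ 0.4943 -0.3598  0.1107]
 holderrect ((0.42379313707351685, -0.3190779387950897), (0.07003141939640045, 0.18274010717868805), 66.67373657226562)
```

View pics/crop.png

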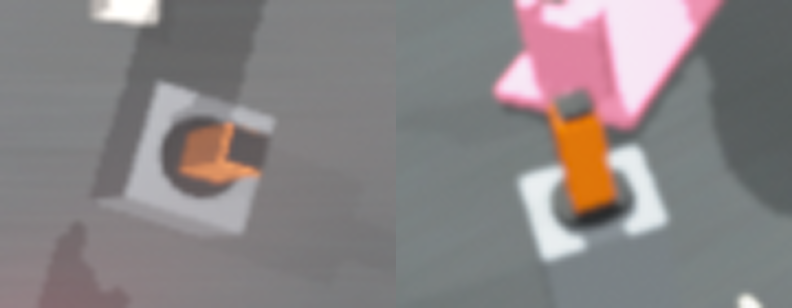

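The crops show the orange handle standing upright on the round collar. Its sides are turned relative to the holder. I'll widen the windows and measure again.

```bash
python3 - <<'E'
from h import *
for nm,k in(('top','top'),('scene','sc')):
    im=np.load('s0.npz')[k]; d=np.load('s0.npz')[k+'d']; c=get_calibration(nm); P=cloud(d,c)
    hsv=cv2.cvtColor(im,cv2.COLOR_RGB2HSV).astype(int); H,S,V=hsv[...,0],hsv[...,1],hsv[...,2]
    x,y,z=P[...,0],P[...,1],P[...,2]
    post=(abs(x-.52)<.1)&(abs(y-.03)<.2)&(z>.09)&(z<.112)
    pr=(abs(x-.5)<.07)&(abs(y+.34)<.07)
    def rep(n,m,zz):
        v,u=np.nonzero(m)
        if len(u)<3: print(nm,n,len(u)); return np.zeros((0,2))
        print(nm,n,len(u),'ray',ray(u.mean(),v.mean(),zz,c).round(4),'med',np.median(P[m],0).round(4))
        return np.array([ray(a,b,zz,c)[:2] for a,b in zip(u,v)],np.float32)
    r=lambda p:print('  rect',cv2.minAreaRect(p)) if len(p) else 0
    rep('yellow',post&(H>20)&(H<35)&(S>100),.1)
    rep('blue',post&(H>100)&(H<130)&(S>90),.1)
    r(rep('top',post&(abs(z-.1)<.006)&~((H<10)&(S>120)),.1))
    r(rep('cap',pr&(z>.146),.151))
    r(rep('orange',pr&(H<15)&(S>120),.12))
    r(rep('holder',pr&(z>.066)&(z<.086)&(S<60),.075))
    rep('collar',pr&(z>.073)&(z<.086)&(V<100),.081)
    for n,m in(('jar',(z>.1)&(y>.25)&(y<.45)&(x>.3)&(x<.7)),('highpink',(z>.05)&(H>150)&(S>60)&(y<0)&(y>-.35))):
        q=P[m]; print(n,len(q),q.min(0).round(3),q.max(0).round(3))
E
```

```text
top yellow 32 ray [0.4923 0.1096 0.1   ] med [0.4923 0.1094 0.1013]
top blue 36 ray [ 0.5444 -0.0251  0.1   ] med [ 0.5449 -0.0245  0.1011]
top top 1299 ray [0.524  0.0276 0.1   ] med [0.523  0.0275 0.1005]
  rect ((0.5301497578620911, 0.028430521488189697), (0.04298419877886772, 0.260123074054718), 21.02654457092285)
top cap 85 ray [ 0.5054 -0.3493  0.151 ] med [ 0.5057 -0.3498  0.1505]
  rect ((0.5053784847259521, -0.34875163435935974), (0.02296130731701851, 0.021877335384488106), 76.27519989013672)
top orange 117 ray [ 0.5029 -0.3413  0.12  ] med [ 0.5022 -0.3403  0.1191]
  rect ((0.5042356252670288, -0.3438818156719208), (0.038979582488536835, 0.026727985590696335), 89.8210220336914)
top holder 560 ray [ 0.5043 -0.3438  0.075 ] med [ 0.501  -0.3391  0.0756]
  rect ((0.5055955648422241, -0.3491034209728241), (0.07299130409955978, 0.07148202508687973), 71.7194595336914)
top collar 56 ray [ 0.5096 -0.3367  0.081 ] med [ 0.5107 -0.3351  0.0808]
jar 502 [0.491 0.315 0.1  ] [0.55  0.375 0.116]
highpink 378 [ 0.218 -0.294  0.05 ] [ 0.442 -0.007  1.062]
scene yellow 12 ray [0.4885 0.1115
[... 341 characters left out ...]
0.51   -0.3529  0.1516]
  rect ((0.5089335441589355, -0.3533497154712677), (0.021340781822800636, 0.029586730524897575), 72.64464569091797)
scene orange 86 ray [ 0.518 -0.357  0.12 ] med [ 0.5159 -0.3559  0.1155]
  rect ((0.5130764245986938, -0.3543959856033325), (0.026173030957579613, 0.09207525849342346), 67.6468276977539)
scene holder 499 ray [ 0.5145 -0.3559  0.075 ] med [ 0.5214 -0.3611  0.0767]
  rect ((0.5093894004821777, -0.3528251647949219), (0.07047400623559952, 0.08212973922491074), 71.55802154541016)
scene collar 44 ray [ 0.5227 -0.3574  0.081 ] med [ 0.5237 -0.358   0.0817]
jar 177 [0.492 0.31  0.1  ] [0.55  0.371 0.117]
highpink 327 [ 0.219 -0.345  0.05 ] [ 0.514 -0.092  0.154]
```

```bash
cat >> h.py <<'E'
def plan(p,yaw=None,tilt_fix=False):
    """dp/angular (fractions) from measured pose to world TCP p, jaw yaw deg (mod 180), pointing down"""
    from scipy.spatial.transform import Rotation as Ro
    s=status.state(); R=s['eef_rot']; d=np.array(p)-s['position']
    out='dp '+str((R.T@d/.4).round(4))
    if yaw is not None:
        a=np.degrees(np.arctan2(R[1,2],R[0,2])); y=a+((yaw-a+90)%180-90); y=np.radians(y)
        z=np.array([np.cos(y),np.sin(y),0]);x=np.array([0,0,-1.]);T=np.stack([x,np.cross(z,x),z],1)
        out+=' ang '+str((np.degrees(Ro.from_matrix(R.T@T).as_rotvec())/60).round(4))
    print('pos',s['position'].round(4),out,'dist',np.linalg.norm(d).round(3),'t',s['clock'].round(2),'F',s['wrist_force'].round(2),'w',round(s['grip_width'],3))
E
python3 - <<'E'
from h import *
c=get_calibration('wrist');s=status.state();R=s['eef_rot']
print('cam in tool',(R.T@(c['T'][:3,3]-s['position'])).round(4)); print((R.T@c['T'][:3,:3]).round(3),c['fx'],c['cx'],c['cy'])
plan([.44,-.345,.30],72)
E
```

```text
cam in tool [-0.1779  0.0758 -0.    ]
[[-0.    -0.302  0.953]
 [-0.001 -0.953 -0.302]
 [ 1.    -0.002 -0.   ]] 325.77410014739115 258.1145438890198 197.01370883201076Traceback (most recent call last):
  File "<stdin>", line 4, in <module>
  File "h.py", line 22, in plan
    print('pos',s['position'].round(4),out,'dist',np.linalg.norm(d).round(3),'t',s['clock'].round(2),'F',s['wrist_force'].round(2),'w',round(s['grip_width'],3))
                                                                                 ^^^^^^^^^^^^^^^^
AttributeError: 'float' object has no attribute 'round'
```

```bash
sed -i "s/s\['clock'\].round(2)/round(s['clock'],2)/" h.py; python3 - <<'E'
from h import *
plan([.507,-.350,.26],72)
E
```

```text
pos [0.1908 0.5418 0.1953] dp [-0.1594 -1.4865 -1.8403] ang [-0.0235 -0.0015 -0.0003] dist 0.948 t 0.1 F [-0.91  0.14 -0.15] w 1.004
```

Request:
drive_tool(
  commands=[
    {"dp":[-0.2,0,0],"fingers":-1},
    {"dp":[-0.26,-0.1,-0.1],"fingers":-1},
    {"dp":[-0.26,-0.75,-0.92],"fingers":-1},
    {"dp":[-0.26,-0.75,-0.92],"fingers":-1},
    {"dp":[-0.26,-0.75,-0.92],"fingers":-1},
    {"dp":[-0.26,-0.75,-0.92],"fingers":-1},
    {"dp":[-0.26,-0.75,-0.92],"fingers":-1},
    {"dp":[-0.26,-0.75,-0.92],"fingers":-1},
    {"dp":[-0.26,-0.75,-0.92],"fingers":-1},
    {"dp":[-0.26,-0.75,-0.92],"fingers":-1},
    {"dp":[-0.26,-0.75,-0.92],"fingers":-1},
    {"dp":[-0.26,-0.75,-0.92],"fingers":-1},
    {"dp":[-0.26,-0.75,-0.92],"fingers":-1},
    {"dp":[-0.26,-0.75,-0.92],"fingers":-1},
    {"dp":[-0.26,-0.75,-0.92],"fingers":-1},
  ],
)

```text
invalid input at $.commands[0]: expected keys dp, angular, fingers
```

```bash
python3 - <<'E'
from h import *
plan([.507,-.350,.26],72)
im,d,c=snap('wrist'); np.savez('wm.npz',im=im,d=d,T=c['T']); save('wm.png',im)
E
```

```text
pos [0.1908 0.5418 0.1953] dp [-0.1594 -1.4865 -1.8403] ang [-0.0235 -0.0015 -0.0003] dist 0.948 t 0.1 F [-0.91  0.14 -0.15] w 1.004
```

Request:
drive_tool(
  commands=[
    {"dp":[-0.2,0,0],"angular":[0,0,0],"fingers":-1},
    {"dp":[-0.26,-0.1,-0.1],"angular":[0,0,0],"fingers":-1},
    {"dp":[-0.26,-0.75,-0.92],"angular":[0,0,0],"fingers":-1},
    {"dp":[-0.26,-0.75,-0.92],"angular":[0,0,0],"fingers":-1},
    {"dp":[-0.26,-0.75,-0.92],"angular":[0,0,0],"fingers":-1},
    {"dp":[-0.26,-0.75,-0.92],"angular":[0,0,0],"fingers":-1},
    {"dp":[-0.26,-0.75,-0.92],"angular":[0,0,0],"fingers":-1},
    {"dp":[-0.26,-0.75,-0.92],"angular":[0,0,0],"fingers":-1},
    {"dp":[-0.26,-0.75,-0.92],"angular":[0,0,0],"fingers":-1},
    {"dp":[-0.26,-0.75,-0.92],"angular":[0,0,0],"fingers":-1},
    {"dp":[-0.26,-0.75,-0.92],"angular":[0,0,0],"fingers":-1},
    {"dp":[-0.26,-0.75,-0.92],"angular":[0,0,0],"fingers":-1},
    {"dp":[-0.26,-0.75,-0.92],"angular":[0,0,0],"fingers":-1},
    {"dp":[-0.26,-0.75,-0.92],"angular":[0,0,0],"fingers":-1},
    {"dp":[-0.26,-0.75,-0.92],"angular":[0,0,0],"fingers":-1},
  ],
)

```text
clock: 1.4
position: [0.352, 0.0942, 0.3]
eef_rot: [[-0.0, -0.942, 0.337], [0.0, 0.337, 0.942], [-1.0, 0.0, 0.0]]
wrist_force: [-0.8, 0.3, -0.7]
grip_width: 0.995
```

```bash
python3 - <<'E'
from h import *
plan([.507,-.350,.26],72)
print(status.state()['joints'].round(1))
E
```

```text
pos [0.352  0.0942 0.3   ] dp [ 0.0997 -0.739  -0.915 ] ang [-0.0282  0.0002 -0.0002] dist 0.472 t 1.4 F [-0.8   0.32 -0.72] w 0.995
[ -3.9 -23.2 110.6   0.   92.6 -74.2]
```

Request:
drive_tool(
  commands=[
    {"dp":[0,-0.739,-0.915],"angular":[-0.0282,0,0],"fingers":-1},
    {"dp":[0,-0.739,-0.915],"angular":[-0.0282,0,0],"fingers":-1},
    {"dp":[0,-0.739,-0.915],"angular":[-0.0282,0,0],"fingers":-1},
    {"dp":[0,-0.739,-0.915],"angular":[-0.0282,0,0],"fingers":-1},
    {"dp":[0,-0.739,-0.915],"angular":[-0.0282,0,0],"fingers":-1},
    {"dp":[0,-0.739,-0.915],"angular":[-0.0282,0,0],"fingers":-1},
    {"dp":[0,-0.739,-0.915],"angular":[-0.0282,0,0],"fingers":-1},
    {"dp":[0,-0.739,-0.915],"angular":[-0.0282,0,0],"fingers":-1},
    {"dp":[0,-0.739,-0.915],"angular":[-0.0282,0,0],"fingers":-1},
    {"dp":[0,-0.739,-0.915],"angular":[-0.0282,0,0],"fingers":-1},
    {"dp":[0.0997,-0.739,-0.915],"angular":[-0.0282,0,0],"fingers":-1},
    {"dp":[0.0997,-0.739,-0.915],"angular":[-0.0282,0,0],"fingers":-1},
    {"dp":[0.0997,-0.739,-0.915],"angular":[-0.0282,0,0],"fingers":-1},
    {"dp":[0.0997,-0.739,-0.915],"angular":[-0.0282,0,0],"fingers":-1},
  ],
)

```text
clock: 2.57
position: [0.5092, -0.346, 0.2578]
eef_rot: [[-0.003, -0.953, 0.303], [0.004, 0.303, 0.953], [-1.0, 0.004, 0.003]]
wrist_force: [-0.3, 1.6, 0.5]
grip_width: 1.004
```

```bash
python3 - <<'E'
from h import *
plan([.507,-.350,.26],72)
im,d,c=snap('wrist'); np.savez('w1.npz',im=im,d=d,T=c['T']); save('w1.png',im)
P=cloud(d,c);x,y,z=P[...,0],P[...,1],P[...,2]
pr=(abs(x-.507)<.06)&(abs(y+.35)<.06)
for n,a,b,zz in(('cap',.145,.157,.151),('holder',.069,.0785,.075),('collar',.079,.085,.081)):
    v,u=np.nonzero(pr&(z>a)&(z<b)); p=np.array([ray(i,j,zz,c)[:2] for i,j in zip(u,v)],np.float32)
    print(n,len(u),cv2.minAreaRect(p) if len(u) else '', cv2.minEnclosingCircle(p) if len(u) else '', np.median(z[v,u]))
E
```

```text
pos [ 0.5092 -0.346   0.2578] dp [-0.0056  0.0022 -0.0111] ang [ 0.0055  0.0026 -0.0039] dist 0.005 t 2.57 F [-0.27  1.62  0.51] w 1.004
cap 553 ((0.5054072737693787, -0.35115936398506165), (0.022300055250525475, 0.023307355120778084), 75.34011840820312) ((0.5059864521026611, -0.35108092427253723), 0.015025103464722633) 0.1511136188433539
holder 2252 ((0.5072524547576904, -0.35167554020881653), (0.0700405091047287, 0.07086566090583801), 71.56676483154297) ((0.507307767868042, -0.3516906201839447), 0.04914576932787895) 0.0754144283029915
collar 686 ((0.504377007484436, -0.35087868571281433), (0.04671650379896164, 0.0411355197429657), 70.0150146484375) ((0.5071088671684265, -0.3517201840877533), 0.02398219145834446) 0.08131263217794443
```

View pics/w1.png

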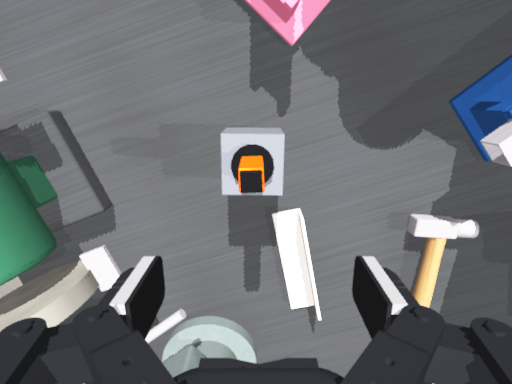

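The wrist view shows the holder at (252,160) with the handle cap at (251,181). Nothing is in the way, so I'll go down onto the probe.

```bash
python3 - <<'E'
from h import *
plan([.5065,-.3515,.096],74)
E
```

```text
pos [ 0.5095 -0.3458  0.2595] dp [ 0.4087  0.0022 -0.0165] ang [-0.027   0.0015 -0.0016] dist 0.164 t 2.62 F [-0.17 -0.53 -0.24] w 0.999
```

Request:
drive_tool(
  commands=[
    {"dp":[0,0.0022,-0.0165],"angular":[-0.027,0.0015,-0.0016],"fingers":-1},
    {"dp":[0,0.0022,-0.0165],"angular":[-0.027,0.0015,-0.0016],"fingers":-1},
    {"dp":[0,0.0022,-0.0165],"angular":[-0.027,0.0015,-0.0016],"fingers":-1},
  ],
)

```text
clock: 2.87
position: [0.5068, -0.3526, 0.2619]
eef_rot: [[0.003, -0.961, 0.276], [-0.003, 0.276, 0.961], [-1.0, -0.004, -0.002]]
wrist_force: [0.0, 0.4, 0.0]
grip_width: 0.997
```

```bash
python3 - <<'E'
from h import *
plan([.5065,-.3515,.096],74)
E
```

```text
pos [ 0.5068 -0.3526  0.2619] dp [0.4146 0.003  0.0033] ang [-0.0008 -0.0023  0.0035] dist 0.166 t 2.87 F [0.05 0.42 0.03] w 0.997
```

Request:
drive_tool(
  commands=[
    {"dp":[0.1,0.002,0.002],"angular":[0,0,0],"fingers":-1},
    {"dp":[0.2,0.002,0.002],"angular":[0,0,0],"fingers":-1},
    {"dp":[0.28,0.002,0.002],"angular":[0,0,0],"fingers":-1},
    {"dp":[0.35,0.002,0.002],"angular":[0,0,0],"fingers":-1},
    {"dp":[0.4,0.002,0.002],"angular":[0,0,0],"fingers":-1},
    {"dp":[0.414,0.002,0.002],"angular":[0,0,0],"fingers":-1},
    {"dp":[0.414,0.002,0.002],"angular":[0,0,0],"fingers":-1},
    {"dp":[0.414,0.002,0.002],"angular":[0,0,0],"fingers":-1},
  ],
)

```text
clock: 3.53
position: [0.5066, -0.3534, 0.0963]
eef_rot: [[0.003, -0.961, 0.277], [-0.003, 0.277, 0.961], [-1.0, -0.003, -0.002]]
wrist_force: [0.2, -0.0, 0.1]
grip_width: 1.002
```

```bash
python3 - <<'E'
from h import *
plan([.5065,-.3515,.096],74)
E
```

```text
pos [ 0.5066 -0.3534  0.0963] dp [0.0006 0.0016 0.0044] ang [-0.0014 -0.0024  0.0033] dist 0.002 t 3.53 F [ 0.17 -0.01  0.14] w 1.002
```

Request:
drive_tool(
  commands=[
    {"dp":[0,0.0016,0.0044],"angular":[0,-0.0024,0.0033],"fingers":-1},
    {"dp":[0,0.0016,0.0044],"angular":[0,-0.0024,0.0033],"fingers":1},
    {"dp":[0,0.0016,0.0044],"angular":[0,-0.0024,0.0033],"fingers":1},
    {"dp":[0,0.0016,0.0044],"angular":[0,-0.0024,0.0033],"fingers":1},
    {"dp":[0,0.0016,0.0044],"angular":[0,-0.0024,0.0033],"fingers":1},
    {"dp":[0,0.0016,0.0044],"angular":[0,-0.0024,0.0033],"fingers":1},
    {"dp":[0,0.0016,0.0044],"angular":[0,-0.0024,0.0033],"fingers":1},
    {"dp":[0,0.0016,0.0044],"angular":[0,-0.0024,0.0033],"fingers":1},
    {"dp":[0,0.0016,0.0044],"angular":[0,-0.0024,0.0033],"fingers":1},
    {"dp":[0,0.0016,0.0044],"angular":[0,-0.0024,0.0033],"fingers":1},
    {"dp":[0,0.0016,0.0044],"angular":[0,-0.0024,0.0033],"fingers":1},
    {"dp":[0,0.0016,0.0044],"angular":[0,-0.0024,0.0033],"fingers":1},
  ],
  newtons=45,
)

```text
clock: 4.53
position: [0.5058, -0.3517, 0.095]
eef_rot: [[-0.001, -0.961, 0.277], [0.001, 0.277, 0.961], [-1.0, 0.001, 0.0]]
wrist_force: [0.2, -0.2, 5.0]
grip_width: 0.267
```

```bash
python3 - <<'E'
from h import *
plan([.5065,-.3515,.096],74)
im,d,c=snap('wrist'); save('w2.png',im); P=cloud(d,c);z=P[...,2];x,y=P[...,0],P[...,1]
hsv=cv2.cvtColor(im,cv2.COLOR_RGB2HSV);m=(hsv[...,0]<15)&(hsv[...,1]>140)&(abs(x-.507)<.05)&(abs(y+.35)<.05)
print(m.sum(),P[m].min(0),P[m].max(0)) if m.sum() else 0
E
```

```text
pos [ 0.5058 -0.3517  0.095 ] dp [-0.0025 -0.0015  0.0009] ang [-0.0017  0.0004 -0.0011] dist 0.001 t 4.53 F [ 0.2  -0.21  4.99] w 0.267
460 [ 0.4931175  -0.37163719  0.08001129] [ 0.52145494 -0.33771436  0.15195319]
```

View pics/w2.png

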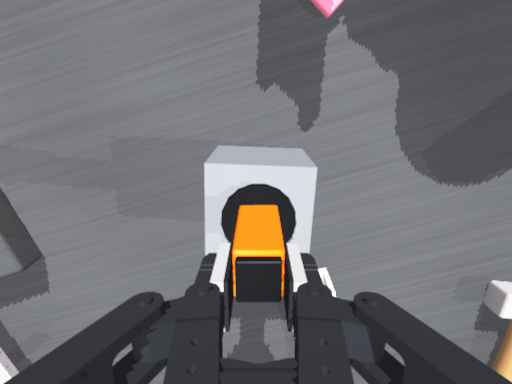

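The handle is gripped squarely between the pads at (258,275) and the collar is still seated at (258,215). I'll lift straight up, then move to a viewpoint over the post.

Request:
drive_tool(
  commands=[
    {"dp":[-0.02,0,0],"angular":[0,0,0],"fingers":1},
    {"dp":[-0.08,0,0],"angular":[0,0,0],"fingers":1},
    {"dp":[-0.16,0,0],"angular":[0,0,0],"fingers":1},
    {"dp":[-0.24,0,0],"angular":[0,0,0],"fingers":1},
    {"dp":[-0.32,0,0],"angular":[0,0,0],"fingers":1},
    {"dp":[-0.4,0,0],"angular":[0,0,0],"fingers":1},
    {"dp":[-0.42,0,0],"angular":[0,0,0],"fingers":1},
    {"dp":[-0.42,0,0],"angular":[0,0,0],"fingers":1},
    {"dp":[-0.42,0,0],"angular":[0,0,0],"fingers":1},
  ],
)

```text
clock: 5.33
position: [0.5054, -0.3512, 0.2615]
eef_rot: [[-0.002, -0.961, 0.277], [0.002, 0.277, 0.961], [-1.0, 0.003, 0.002]]
wrist_force: [-1.0, 0.1, -2.3]
grip_width: 0.269
```

```bash
python3 - <<'E'
from h import *
plan([.56,.03,.265],74)
E
```

```text
pos [ 0.5054 -0.3512  0.2615] dp [-0.0067  0.1331  0.9534] ang [-0.0016  0.0015 -0.0029] dist 0.385 t 5.33 F [-0.97  0.14 -2.27] w 0.269
```

Request:
drive_tool(
  commands=[
    {"dp":[0,0.04,0.3],"angular":[0,0,0],"fingers":1},
    {"dp":[0,0.04,0.3],"angular":[0,0,0],"fingers":1},
    {"dp":[0,0.08,0.6],"angular":[0,0,0],"fingers":1},
    {"dp":[0,0.08,0.6],"angular":[0,0,0],"fingers":1},
    {"dp":[0,0.133,0.9],"angular":[0,0,0],"fingers":1},
    {"dp":[0,0.133,0.9],"angular":[0,0,0],"fingers":1},
    {"dp":[0,0.133,0.9],"angular":[0,0,0],"fingers":1},
    {"dp":[0,0.133,0.93],"angular":[0,0,0],"fingers":1},
    {"dp":[0,0.133,0.95],"angular":[0,0,0],"fingers":1},
    {"dp":[0,0.133,0.953],"angular":[0,0,0],"fingers":1},
    {"dp":[0,0.133,0.953],"angular":[0,0,0],"fingers":1},
    {"dp":[0,0.133,0.953],"angular":[0,0,0],"fingers":1},
    {"dp":[0,0.133,0.953],"angular":[0,0,0],"fingers":1},
    {"dp":[0,0.133,0.953],"angular":[0,0,0],"fingers":1},
    {"dp":[0,0.133,0.953],"angular":[0,0,0],"fingers":1},
  ],
)

```text
clock: 6.58
position: [0.5602, 0.0279, 0.2625]
eef_rot: [[-0.002, -0.96, 0.279], [0.001, 0.279, 0.96], [-1.0, 0.003, 0.001]]
wrist_force: [-0.5, -0.1, -1.2]
grip_width: 0.268
```

```bash
python3 - <<'E'
from h import *
plan([.5444,-.0251,.185],74)
im,d,c=snap('wrist'); np.savez('w3.npz',im=im,d=d,T=c['T']); save('w3.png',im)
P=cloud(d,c);x,y,z=P[...,0],P[...,1],P[...,2]
hsv=cv2.cvtColor(im,cv2.COLOR_RGB2HSV).astype(int); H,S,V=hsv[...,0],hsv[...,1],hsv[...,2]
post=(abs(x-.52)<.12)&(abs(y-.03)<.2)&(z>.09)&(z<.11)
R={}
for n,m in(('yellow',post&(H>20)&(H<35)&(S>100)),('blue',post&(H>100)&(H<130)&(S>90))):
    v,u=np.nonzero(m); p=np.array([ray(i,j,.1,c)[:2] for i,j in zip(u,v)],np.float32); R[n]=p
    print(n,len(u),u.mean(),v.mean(),cv2.minEnclosingCircle(p),p.mean(0),np.median(z[m]))
v,u=np.nonzero(post&(abs(z-.1)<.006)&~((H<10)&(S>120))); p=np.array([ray(i,j,.1,c)[:2] for i,j in zip(u,v)],np.float32); print(cv2.minAreaRect(p))
E
```

```text
pos [0.5602 0.0279 0.2625] dp [ 0.1938  0.0004 -0.1384] ang [-0.0037  0.0005 -0.0025] dist 0.095 t 6.58 F [-0.55 -0.15 -1.16] w 0.268
yellow 327 317.0948012232416 82.92966360856269 ((0.49359530210494995, 0.10802817344665527), 0.009929132647812366) [0.49355823 0.10810012] 0.10075466007125788
blue 298 215.7281879194631 164.7751677852349 ((0.5361971855163574, 0.04065993055701256), 0.09399675577878952) [ 0.54352206 -0.01465824] 0.10078732442184396
((0.5326521992683411, 0.028399646282196045), (0.04555559530854225, 0.2616921663284302), 21.258581161499023)
```

View pics/w3.png

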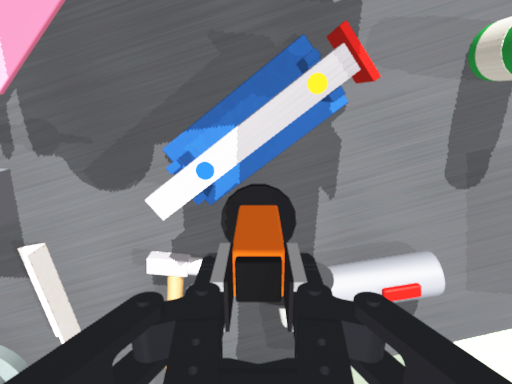

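The blue spot is at (205,171) and the yellow spot at (317,83). The probe is held straight. The blue mask also picked up part of the stand, so I'll keep only the spot.

```bash
python3 - <<'E'
from h import *
w=np.load('w3.npz'); c=get_calibration('wrist'); c['T']=w['T']; im,d=w['im'],w['d']
hsv=cv2.cvtColor(im,cv2.COLOR_RGB2HSV).astype(int); H,S=hsv[...,0],hsv[...,1]
m=((H>100)&(H<130)&(S>90)).astype(np.uint8); m[:150]=0;m[195:]=0;m[:,:192]=0;m[:,220:]=0
n,l,st,ce=cv2.connectedComponentsWithStats(m); i=l[171,205]; print(st[i],ce[i])
b=ray(*ce[i],.1,c)[:2]; y=np.array([.4936,.1080]); print('blue',b,np.linalg.norm(y-b)); u=(y-b)/np.linalg.norm(y-b); mid=(y+b)/2
print('B',mid-.0725*u,'Y',mid+.0725*u,'bal',mid+.0275*u,'xyaw',np.degrees(np.arctan2(-u[0],u[1])))
# probe cap in the hand
P=cloud(d,c); s=status.state(); Q=(P-s['position'])@s['eef_rot']
k=(abs(Q[...,1])<.03)&(abs(Q[...,2])<.02)&(Q[...,0]<-.03)&(Q[...,0]>-.08); q=Q[k]; t=q[q[:,0]<q[:,0].min()+.004]; print('cap in tool',q[:,0].min(),t.mean(0),t.min(0),t.max(0))
plan(np.r_[mid-.0725*u,.185])
E
```

```text
[196 162  18  18 248] [204.57258065 170.21370968]
blue [ 0.54562607 -0.02743627] 0.14508512781181965
B [ 0.54561081 -0.02739653] Y [0.49361526 0.10796027] bal [0.50975181 0.06595298] xyaw 21.013625229417862
cap in tool -0.07998838048599545 [-0.07828022  0.00649976 -0.00021701] [-0.07998838 -0.01035347 -0.0199184 ] [-0.07601952  0.01275286  0.01987579]
pos [0.5603 0.028  0.2628] dp [ 0.1944 -0.0039 -0.1435] dist 0.097 t 6.63 F [-0.56  0.45 -1.6 ] w 0.267
```

Request:
drive_tool(
  commands=[
    {"dp":[0.06,-0.0039,-0.08],"angular":[-0.0037,0,-0.0025],"fingers":1},
    {"dp":[0.12,-0.0039,-0.12],"angular":[-0.0037,0,-0.0025],"fingers":1},
    {"dp":[0.17,-0.0039,-0.1435],"angular":[-0.0037,0,-0.0025],"fingers":1},
    {"dp":[0.19,-0.0039,-0.1435],"angular":[-0.0037,0,-0.0025],"fingers":1},
    {"dp":[0.19,-0.0039,-0.1435],"angular":[-0.0037,0,-0.0025],"fingers":1},
    {"dp":[0.19,-0.0039,-0.1435],"angular":[-0.0037,0,-0.0025],"fingers":1},
    {"dp":[0.19,-0.0039,-0.1435],"angular":[-0.0037,0,-0.0025],"fingers":1},
  ],
)

```text
clock: 7.22
position: [0.5471, -0.0259, 0.1887]
eef_rot: [[0.004, -0.962, 0.273], [0.0, 0.273, 0.962], [-1.0, -0.004, 0.001]]
wrist_force: [-0.1, -0.2, -0.6]
grip_width: 0.272
```

```bash
python3 - <<'E'
from h import *
plan([.5456,-.0274,.176],74)
im,d,c=snap('wrist'); P=cloud(d,c); s=status.state(); Q=(P-s['position'])@s['eef_rot']
hsv=cv2.cvtColor(im,cv2.COLOR_RGB2HSV).astype(int)
k=(abs(Q[...,1])<.03)&(abs(Q[...,2])<.011)&(Q[...,0]<-.045)&(Q[...,0]>-.065)&(hsv[...,2]<80); q=Q[k]; print(len(q),'cap in tool',q.mean(0),q.min(0),q.max(0))
im,d,c=snap('scene'); cv2.imwrite('pics/s4.png',cv2.resize(im[120:260,180:340,::-1],None,fx=4.2,fy=4.2,interpolation=cv2.INTER_CUBIC))
plan([.5456,-.0274,.176],74)
E
```

```text
pos [ 0.5471 -0.0259  0.1887] dp [ 0.0317  0.0027 -0.0047] ang [0.0023 0.0012 0.0033] dist 0.013 t 7.22 F [-0.12 -0.21 -0.6 ] w 0.272
1887 cap in tool [-0.05581195 -0.00010902 -0.00025349] [-0.05797414 -0.01083579 -0.01010608] [-0.05065603  0.00933492  0.00969483]
pos [ 0.5471 -0.0257  0.1887] dp [ 0.0317  0.0026 -0.005 ] ang [0.0029 0.0011 0.0035] dist 0.013 t 7.32 F [ 0.28 -0.15 -1.21] w 0.265
```

View pics/s4.png

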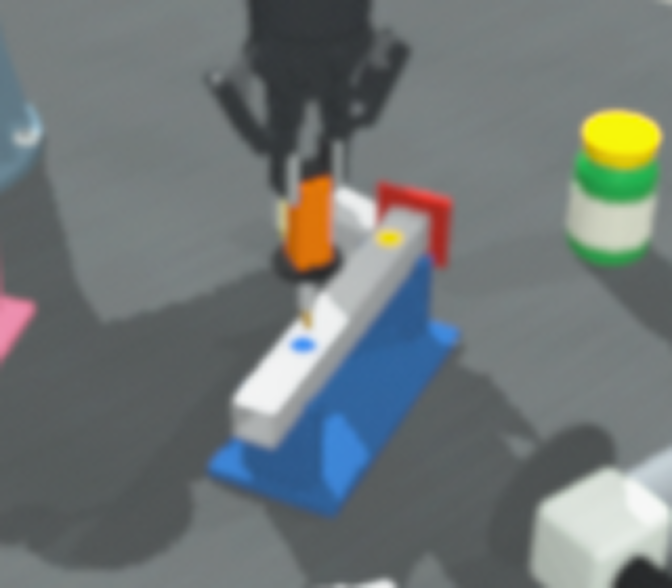

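The tip hangs just above the blue spot, at (305,322) with the spot at (303,344). The cap height in the hand puts contact at a TCP height of about 0.175.

Request:
drive_tool(
  commands=[
    {"dp":[0,0.0026,-0.0049],"angular":[0.002,0.001,0.0033],"fingers":1},
    {"dp":[0.015,0.0026,-0.0049],"angular":[0.002,0.001,0.0033],"fingers":1},
    {"dp":[0.028,0.0026,-0.0049],"angular":[0.002,0.001,0.0033],"fingers":1},
    {"dp":[0.028,0.0026,-0.0049],"angular":[0.002,0.001,0.0033],"fingers":1},
    {"dp":[0.028,0.0026,-0.0049],"angular":[0.002,0.001,0.0033],"fingers":1},
  ],
)

```text
clock: 7.73
position: [0.5441, -0.0275, 0.1752]
eef_rot: [[-0.003, -0.961, 0.275], [0.001, 0.275, 0.961], [-1.0, 0.004, -0.0]]
wrist_force: [0.6, -0.4, -1.9]
grip_width: 0.269
```

```bash
python3 - <<'E'
from h import *
plan([.5456,-.0274,.172],74)
E
```

```text
pos [ 0.5441 -0.0275  0.1752] dp [ 0.0081 -0.0036  0.0014] ang [ 0.0002 -0.0001 -0.0034] dist 0.004 t 7.73 F [ 0.57 -0.38 -1.88] w 0.269
```

Request:
drive_tool(
  commands=[
    {"dp":[0.003,0,0],"angular":[0,0,0],"fingers":1},
    {"dp":[0.006,0,0],"angular":[0,0,0],"fingers":1},
    {"dp":[0.008,0,0],"angular":[0,0,0],"fingers":1},
    {"dp":[0.008,0,0],"angular":[0,0,0],"fingers":1},
    {"dp":[0.008,0,0],"angular":[0,0,0],"fingers":1},
  ],
)

```text
clock: 8.15
position: [0.5445, -0.0277, 0.1728]
eef_rot: [[-0.002, -0.961, 0.276], [0.001, 0.276, 0.961], [-1.0, 0.002, -0.0]]
wrist_force: [-0.5, 0.6, 1.4]
grip_width: 0.266
```

```bash
python3 - <<'E'
from h import *
plan([.5456,-.0274,.172],74)
E
```

```text
pos [ 0.5445 -0.0277  0.1728] dp [ 0.0021 -0.0024  0.0015] ang [ 0.     -0.0001 -0.0021] dist 0.001 t 8.15 F [-0.49  0.6   1.4 ] w 0.266
```

Request:
drive_tool(
  commands=[
    {"dp":[0.0015,0,0],"angular":[0,0,0],"fingers":1},
    {"dp":[0.0015,0,0],"angular":[0,0,0],"fingers":1},
    {"dp":[0.0015,0,0],"angular":[0,0,0],"fingers":1},
    {"dp":[0.0015,0,0],"angular":[0,0,0],"fingers":1},
    {"dp":[0.0015,0,0],"angular":[0,0,0],"fingers":1},
    {"dp":[0.0015,0,0],"angular":[0,0,0],"fingers":1},
  ],
)

```text
clock: 8.65
position: [0.5444, -0.0277, 0.1721]
eef_rot: [[-0.002, -0.961, 0.276], [0.001, 0.276, 0.961], [-1.0, 0.002, -0.0]]
wrist_force: [-0.5, -0.3, 1.4]
grip_width: 0.271
```

```bash
python3 - <<'E'
from h import *
plan([.5456,-.0274,.172],74)
E
```

```text
pos [ 0.5444 -0.0277  0.1721] dp [ 0.0002 -0.0027  0.0015] ang [-0.     -0.0001 -0.0023] dist 0.001 t 8.65 F [-0.51 -0.29  1.42] w 0.271
```

Request:
drive_tool(
  commands=[
    {"dp":[0,0,0],"angular":[0,0,0],"fingers":1},
    {"dp":[0,0,0],"angular":[0,0,0],"fingers":1},
    {"dp":[0,0,0],"angular":[0,0,0],"fingers":1},
    {"dp":[0,0,0],"angular":[0,0,0],"fingers":1},
    {"dp":[-0.02,0,0],"angular":[0,0,0],"fingers":1},
    {"dp":[-0.05,0,0],"angular":[0,0,0],"fingers":1},
    {"dp":[-0.05,0,0],"angular":[0,0,0],"fingers":1},
    {"dp":[-0.05,0,0],"angular":[0,0,0],"fingers":1},
  ],
)

```text
clock: 9.32
position: [0.5452, -0.0279, 0.1933]
eef_rot: [[-0.0, -0.961, 0.276], [-0.0, 0.276, 0.961], [-1.0, 0.0, -0.0]]
wrist_force: [0.2, 0.7, -1.9]
grip_width: 0.267
```

```bash
python3 - <<'E'
from h import *
plan([.4936,.1080,.188],74)
E
```

```text
pos [ 0.5452 -0.0279  0.1933] dp [0.0132 0.2176 0.2911] ang [ 0.     -0.0002 -0.0003] dist 0.145 t 9.32 F [ 0.18  0.7  -1.94] w 0.267
```

Request:
drive_tool(
  commands=[
    {"dp":[0,0.06,0.08],"angular":[0,0,0],"fingers":1},
    {"dp":[0,0.12,0.16],"angular":[0,0,0],"fingers":1},
    {"dp":[0,0.17,0.23],"angular":[0,0,0],"fingers":1},
    {"dp":[0,0.205,0.275],"angular":[0,0,0],"fingers":1},
    {"dp":[0.01,0.2176,0.291],"angular":[0,0,0],"fingers":1},
    {"dp":[0.013,0.2176,0.291],"angular":[0,0,0],"fingers":1},
    {"dp":[0.013,0.2176,0.291],"angular":[0,0,0],"fingers":1},
    {"dp":[0.013,0.2176,0.291],"angular":[0,0,0],"fingers":1},
    {"dp":[0.013,0.2176,0.291],"angular":[0,0,0],"fingers":1},
  ],
)

```text
clock: 10.07
position: [0.4934, 0.107, 0.1869]
eef_rot: [[-0.003, -0.961, 0.277], [0.0, 0.277, 0.961], [-1.0, 0.003, -0.0]]
wrist_force: [-1.0, 0.6, -0.8]
grip_width: 0.272
```

```bash
python3 - <<'E'
from h import *
plan([.4936,.1080,.1765],74)
E
```

```text
pos [0.4934 0.107  0.1869] dp [0.0261 0.     0.0026] ang [-0.0015 -0.0004 -0.0024] dist 0.01 t 10.07 F [-1.04  0.57 -0.77] w 0.272
```

Request:
drive_tool(
  commands=[
    {"dp":[0.01,0,0.0024],"angular":[0,0,0],"fingers":1},
    {"dp":[0.02,0,0.0024],"angular":[0,0,0],"fingers":1},
    {"dp":[0.026,0,0.0024],"angular":[0,0,0],"fingers":1},
    {"dp":[0.026,0,0.0024],"angular":[0,0,0],"fingers":1},
    {"dp":[0.026,0,0.0024],"angular":[0,0,0],"fingers":1},
  ],
)

```text
clock: 10.48
position: [0.4928, 0.109, 0.1762]
eef_rot: [[-0.003, -0.961, 0.276], [0.001, 0.276, 0.961], [-1.0, 0.003, -0.0]]
wrist_force: [-0.5, -0.3, -0.4]
grip_width: 0.267
```

```bash
python3 - <<'E'
from h import *
plan([.4936,.1080,.172],74)
E
```

```text
pos [0.4928 0.109  0.1762] dp [ 0.0105 -0.0026 -0.0018] ang [-0.0002 -0.0003 -0.0033] dist 0.004 t 10.48 F [-0.51 -0.26 -0.45] w 0.267
```

Request:
drive_tool(
  commands=[
    {"dp":[0.004,0,0],"angular":[0,0,0],"fingers":1},
    {"dp":[0.008,0,0],"angular":[0,0,0],"fingers":1},
    {"dp":[0.0105,0,0],"angular":[0,0,0],"fingers":1},
    {"dp":[0.0105,0,0],"angular":[0,0,0],"fingers":1},
    {"dp":[0.0105,0,0],"angular":[0,0,0],"fingers":1},
    {"dp":[0.0105,0,0],"angular":[0,0,0],"fingers":1},
  ],
)

```text
clock: 10.98
position: [0.4933, 0.1091, 0.1727]
eef_rot: [[-0.002, -0.961, 0.276], [0.001, 0.276, 0.961], [-1.0, 0.002, 0.0]]
wrist_force: [-0.2, 0.3, 1.6]
grip_width: 0.269
```

```bash
python3 - <<'E'
from h import *
plan([.4936,.1080,.172],74)
E
```

```text
pos [0.4933 0.1091 0.1727] dp [ 0.0018 -0.0016 -0.0025] ang [ 0.0001  0.     -0.0019] dist 0.001 t 10.98 F [-0.16  0.31  1.56] w 0.269
```

Force is about 2.8 N net, so the tip is in 2–3 mm. I'll go 0.6 mm deeper, hold, then rise.

Request:
drive_tool(
  commands=[
    {"dp":[0.0015,0,0],"angular":[0,0,0],"fingers":1},
    {"dp":[0.0015,0,0],"angular":[0,0,0],"fingers":1},
    {"dp":[0.0015,0,0],"angular":[0,0,0],"fingers":1},
    {"dp":[0.0015,0,0],"angular":[0,0,0],"fingers":1},
    {"dp":[0.0015,0,0],"angular":[0,0,0],"fingers":1},
    {"dp":[0.0015,0,0],"angular":[0,0,0],"fingers":1},
    {"dp":[0.0015,0,0],"angular":[0,0,0],"fingers":1},
    {"dp":[0.0015,0,0],"angular":[0,0,0],"fingers":1},
    {"dp":[0.0015,0,0],"angular":[0,0,0],"fingers":1},
  ],
)

```text
clock: 11.73
position: [0.4931, 0.1091, 0.1718]
eef_rot: [[-0.002, -0.961, 0.276], [0.001, 0.276, 0.961], [-1.0, 0.003, -0.0]]
wrist_force: [0.6, 0.3, 2.0]
grip_width: 0.27
```

Request:
drive_tool(
  commands=[
    {"dp":[-0.03,0,0],"angular":[0,0,0],"fingers":1},
    {"dp":[-0.1,0,0],"angular":[0,0,0],"fingers":1},
    {"dp":[-0.18,0,0],"angular":[0,0,0],"fingers":1},
    {"dp":[-0.22,0,0],"angular":[0,0,0],"fingers":1},
    {"dp":[-0.22,0,0],"angular":[0,0,0],"fingers":1},
    {"dp":[-0.22,0,0],"angular":[0,0,0],"fingers":1},
  ],
)

```text
clock: 12.23
position: [0.4934, 0.1091, 0.2606]
eef_rot: [[-0.001, -0.961, 0.275], [0.001, 0.275, 0.961], [-1.0, 0.001, 0.0]]
wrist_force: [0.7, 0.5, -1.9]
grip_width: 0.268
```

```bash
python3 - <<'E'
from h import *
plan([.5066,-.3517,.26],74)
E
```

```text
pos [0.4934 0.1091 0.2606] dp [ 7.0000e-04 -3.4900e-01 -1.0983e+00] ang [ 0.0001  0.0002 -0.0012] dist 0.461 t 12.23 F [ 0.67  0.51 -1.9 ] w 0.268
```

Request:
drive_tool(
  commands=[
    {"dp":[0,-0.03,-0.1],"angular":[0,0,0],"fingers":1},
    {"dp":[0,-0.06,-0.2],"angular":[0,0,0],"fingers":1},
    {"dp":[0,-0.09,-0.3],"angular":[0,0,0],"fingers":1},
    {"dp":[0,-0.12,-0.4],"angular":[0,0,0],"fingers":1},
    {"dp":[0,-0.15,-0.5],"angular":[0,0,0],"fingers":1},
    {"dp":[0,-0.18,-0.6],"angular":[0,0,0],"fingers":1},
    {"dp":[0,-0.21,-0.7],"angular":[0,0,0],"fingers":1},
    {"dp":[0,-0.24,-0.8],"angular":[0,0,0],"fingers":1},
    {"dp":[0,-0.27,-0.9],"angular":[0,0,0],"fingers":1},
    {"dp":[0,-0.3,-0.95],"angular":[0,0,0],"fingers":1},
    {"dp":[0,-0.317,-0.99],"angular":[0,0,0],"fingers":1},
    {"dp":[0,-0.317,-0.99],"angular":[0,0,0],"fingers":1},
    {"dp":[0,-0.317,-0.99],"angular":[0,0,0],"fingers":1},
  ],
)

```text
clock: 13.32
position: [0.5048, -0.3064, 0.2568]
eef_rot: [[-0.006, -0.961, 0.277], [0.004, 0.277, 0.961], [-1.0, 0.007, 0.002]]
wrist_force: [0.5, -0.2, -1.3]
grip_width: 0.268
```

```bash
python3 - <<'E'
from h import *
plan([.5066,-.3517,.26],74)
E
```

```text
pos [ 0.5048 -0.3064  0.2568] dp [-0.0085 -0.0358 -0.1075] ang [-0.0016  0.0022 -0.0066] dist 0.045 t 13.32 F [ 0.53 -0.15 -1.29] w 0.268
```

Request:
drive_tool(
  commands=[
    {"dp":[-0.004,-0.02,-0.06],"angular":[0,0.001,-0.003],"fingers":1},
    {"dp":[-0.008,-0.0358,-0.1075],"angular":[0,0.001,-0.003],"fingers":1},
    {"dp":[-0.008,-0.0358,-0.1075],"angular":[0,0.001,-0.003],"fingers":1},
    {"dp":[-0.008,-0.0358,-0.1075],"angular":[0,0.001,-0.003],"fingers":1},
    {"dp":[-0.008,-0.0358,-0.1075],"angular":[0,0.001,-0.003],"fingers":1},
    {"dp":[-0.008,-0.0358,-0.1075],"angular":[0,0.001,-0.003],"fingers":1},
  ],
)

```text
clock: 13.82
position: [0.5079, -0.3501, 0.2622]
eef_rot: [[-0.0, -0.962, 0.274], [-0.0, 0.274, 0.962], [-1.0, 0.0, -0.0]]
wrist_force: [-0.3, -0.3, -2.4]
grip_width: 0.266
```

```bash
python3 - <<'E'
from h import *
plan([.5066,-.3517,.17],74)
E
```

```text
pos [ 0.5079 -0.3501  0.2622] dp [ 0.2306  0.002  -0.0046] ang [ 0.0014 -0.0002 -0.0004] dist 0.092 t 13.82 F [-0.31 -0.28 -2.4 ] w 0.266
```

Request:
drive_tool(
  commands=[
    {"dp":[0.08,0.002,-0.0046],"angular":[0,0,0],"fingers":1},
    {"dp":[0.16,0.002,-0.0046],"angular":[0,0,0],"fingers":1},
    {"dp":[0.22,0.002,-0.0046],"angular":[0,0,0],"fingers":1},
    {"dp":[0.24,0.002,-0.0046],"angular":[0,0,0],"fingers":1},
    {"dp":[0.24,0.002,-0.0046],"angular":[0,0,0],"fingers":1},
    {"dp":[0.24,0.002,-0.0046],"angular":[0,0,0],"fingers":1},
  ],
)

```text
clock: 14.32
position: [0.5071, -0.3532, 0.1676]
eef_rot: [[0.001, -0.961, 0.275], [-0.002, 0.275, 0.961], [-1.0, -0.001, -0.001]]
wrist_force: [0.2, 0.6, -1.3]
grip_width: 0.266
```

```bash
python3 - <<'E'
from h import *
plan([.5066,-.3517,.098],74)
E
```

```text
pos [ 0.5071 -0.3532  0.1676] dp [0.174  0.0025 0.0036] ang [ 0.0007 -0.0014  0.001 ] dist 0.07 t 14.32 F [ 0.19  0.6  -1.29] w 0.266
```

Request:
drive_tool(
  commands=[
    {"dp":[0.03,0.002,0.003],"angular":[0,0,0],"fingers":1},
    {"dp":[0.06,0.002,0.003],"angular":[0,0,0],"fingers":1},
    {"dp":[0.1,0.002,0.003],"angular":[0,0,0],"fingers":1},
    {"dp":[0.13,0.002,0.003],"angular":[0,0,0],"fingers":1},
    {"dp":[0.155,0.002,0.003],"angular":[0,0,0],"fingers":1},
    {"dp":[0.17,0.002,0.003],"angular":[0,0,0],"fingers":1},
    {"dp":[0.172,0.002,0.003],"angular":[0,0,0],"fingers":1},
    {"dp":[0.172,0.002,0.003],"angular":[0,0,0],"fingers":1},
  ],
)

```text
clock: 14.98
position: [0.5062, -0.3522, 0.0976]
eef_rot: [[-0.0, -0.961, 0.276], [-0.001, 0.276, 0.961], [-1.0, -0.0, -0.001]]
wrist_force: [-0.1, 0.5, -1.2]
grip_width: 0.269
```

```bash
python3 - <<'E'
from h import *
plan([.5066,-.3517,.0955],74)
E
```

```text
pos [ 0.5062 -0.3522  0.0976] dp [ 0.0053 -0.0007  0.0015] ang [-0.     -0.0009  0.0001] dist 0.002 t 14.98 F [-0.08  0.54 -1.15] w 0.269
```

Request:
drive_tool(
  commands=[
    {"dp":[0.002,0,0.001],"angular":[0,0,0],"fingers":1},
    {"dp":[0.004,0,0.001],"angular":[0,0,0],"fingers":1},
    {"dp":[0.006,0,0.001],"angular":[0,0,0],"fingers":1},
    {"dp":[0.006,0,0.001],"angular":[0,0,0],"fingers":1},
    {"dp":[0.006,0,0.001],"angular":[0,0,0],"fingers":1},
  ],
)

```text
clock: 15.4
position: [0.5064, -0.3519, 0.0958]
eef_rot: [[0.0, -0.961, 0.276], [-0.002, 0.276, 0.961], [-1.0, -0.001, -0.001]]
wrist_force: [-0.4, -0.0, -0.9]
grip_width: 0.269
```

```bash
python3 - <<'E'
from h import *
plan([.5066,-.3517,.0955],74)
E
```

```text
pos [ 0.5064 -0.3519  0.0958] dp [ 0.0007 -0.0002  0.0007] ang [ 0.0001 -0.0014  0.0008] dist 0.0 t 15.4 F [-0.42 -0.04 -0.91] w 0.269
```

Still about 0.8 mm above seating, so I'll lower a little more, then let go.

Request:
drive_tool(
  commands=[
    {"dp":[0.002,0,0],"angular":[0,0,0],"fingers":1},
    {"dp":[0.003,0,0],"angular":[0,0,0],"fingers":1},
    {"dp":[0.003,0,0],"angular":[0,0,0],"fingers":1},
    {"dp":[0.003,0,0],"angular":[0,0,0],"fingers":1},
  ],
)

```text
clock: 15.73
position: [0.5067, -0.3521, 0.095]
eef_rot: [[0.001, -0.961, 0.276], [-0.002, 0.276, 0.961], [-1.0, -0.001, -0.002]]
wrist_force: [-0.9, 0.8, 4.6]
grip_width: 0.265
```

Request:
drive_tool(
  commands=[
    {"dp":[0,0,0],"angular":[0,0,0],"fingers":0.2},
    {"dp":[0,0,0],"angular":[0,0,0],"fingers":0},
    {"dp":[0,0,0],"angular":[0,0,0],"fingers":-1},
    {"dp":[0,0,0],"angular":[0,0,0],"fingers":-1},
    {"dp":[0,0,0],"angular":[0,0,0],"fingers":-1},
    {"dp":[0,0,0],"angular":[0,0,0],"fingers":-1},
    {"dp":[0,0,0],"angular":[0,0,0],"fingers":-1},
    {"dp":[0,0,0],"angular":[0,0,0],"fingers":-1},
  ],
)

```text
clock: 16.4
position: [0.5063, -0.3518, 0.0943]
eef_rot: [[0.0, -0.961, 0.276], [-0.001, 0.276, 0.961], [-1.0, -0.0, -0.001]]
wrist_force: [-0.3, 0.3, -1.0]
grip_width: 1.002
```

Request:
drive_tool(
  commands=[
    {"dp":[-0.08,0,0],"angular":[0,0,0],"fingers":-1},
    {"dp":[-0.16,0,0],"angular":[0,0,0],"fingers":-1},
    {"dp":[-0.26,0,0],"angular":[0,0,0],"fingers":-1},
    {"dp":[-0.36,0,0],"angular":[0,0,0],"fingers":-1},
    {"dp":[-0.44,0,0],"angular":[0,0,0],"fingers":-1},
    {"dp":[-0.44,0,0],"angular":[0,0,0],"fingers":-1},
    {"dp":[-0.44,0,0],"angular":[0,0,0],"fingers":-1},
  ],
)

```text
clock: 16.98
position: [0.5074, -0.3526, 0.2734]
eef_rot: [[0.004, -0.961, 0.276], [-0.005, 0.276, 0.961], [-1.0, -0.006, -0.004]]
wrist_force: [0.2, 0.7, -0.3]
grip_width: 0.999
```

```bash
python3 - <<'E'
from h import *
plan([.5098,.0660,.27],21)
im,d,c=snap('wrist'); save('w5.png',im)
P=cloud(d,c);x,y,z=P[...,0],P[...,1],P[...,2]
pr=(abs(x-.507)<.06)&(abs(y+.35)<.06)
for n,a,b,zz in(('cap',.142,.16,.151),('collar',.079,.088,.081)):
    v,u=np.nonzero(pr&(z>a)&(z<b)); p=np.array([ray(i,j,zz,c)[:2] for i,j in zip(u,v)],np.float32)
    print(n,len(u),cv2.minAreaRect(p), cv2.minEnclosingCircle(p), np.median(z[v,u]))
E
```

```text
pos [ 0.5074 -0.3526  0.2734] dp [0.0028 0.2826 1.0078] ang [ 0.8834 -0.0012  0.0067] dist 0.419 t 16.98 F [ 0.25  0.67 -0.33] w 0.999
cap 585 ((0.5062513947486877, -0.35205116868019104), (0.02289741486310959, 0.022419637069106102), 73.98409271240234) ((0.5064823627471924, -0.35166671872138977), 0.01573369838297367) 0.15097360373511204
collar 639 ((0.5055311322212219, -0.351675808429718), (0.04650261998176575, 0.04133079573512077), 71.70696258544922) ((0.5084496140480042, -0.3523200452327728), 0.023874934762716293) 0.08143549401200945
```

View pics/w5.png

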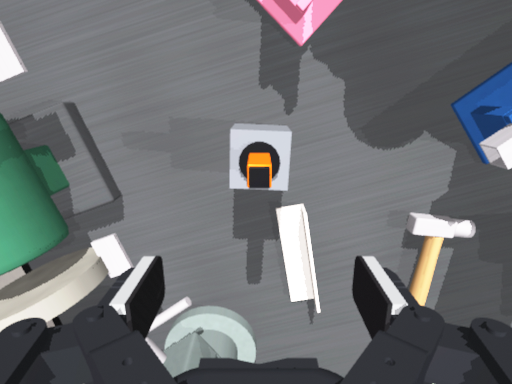

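The probe stands seated in its holder: collar at z = 0.081, cap at z = 0.151. Next is the post.

Request:
drive_tool(
  commands=[
    {"dp":[0,0.03,0.1],"angular":[0.1,0,0],"fingers":-1},
    {"dp":[0,0.06,0.2],"angular":[0.2,0,0],"fingers":-1},
    {"dp":[0,0.09,0.3],"angular":[0.3,0,0],"fingers":-1},
    {"dp":[0,0.12,0.4],"angular":[0.4,0,0],"fingers":-1},
    {"dp":[0,0.15,0.5],"angular":[0.5,0,0],"fingers":-1},
    {"dp":[0,0.18,0.6],"angular":[0.6,0,0],"fingers":-1},
    {"dp":[0,0.21,0.7],"angular":[0.7,0,0],"fingers":-1},
    {"dp":[0,0.24,0.8],"angular":[0.8,0,0],"fingers":-1},
    {"dp":[0,0.27,0.9],"angular":[0.85,0,0.006],"fingers":-1},
    {"dp":[0,0.28,0.96],"angular":[0.88,0,0.006],"fingers":-1},
    {"dp":[0,0.28,0.995],"angular":[0.883,0,0.006],"fingers":-1},
    {"dp":[0,0.28,0.995],"angular":[0.883,0,0.006],"fingers":-1},
    {"dp":[0,0.28,0.995],"angular":[0.883,0,0.006],"fingers":-1},
    {"dp":[0,0.28,0.995],"angular":[0.883,0,0.006],"fingers":-1},
  ],
)

```text
clock: 18.2
position: [0.5076, 0.0613, 0.2683]
eef_rot: [[-0.007, -0.359, 0.933], [0.003, 0.933, 0.359], [-1.0, 0.005, -0.006]]
wrist_force: [-0.0, -0.2, 0.5]
grip_width: 0.998
```

```bash
python3 - <<'E'
from h import *
plan([.5098,.0660,.0665],21)
im,d,c=snap('wrist'); save('w6.png',im)
P=cloud(d,c);x,y,z=P[...,0],P[...,1],P[...,2]
hsv=cv2.cvtColor(im,cv2.COLOR_RGB2HSV).astype(int); H,S,V=hsv[...,0],hsv[...,1],hsv[...,2]
post=(abs(x-.52)<.12)&(abs(y-.03)<.2)&(z>.09)&(z<.11)
for n,m in(('yellow',post&(H>20)&(H<35)&(S>100)),('blue',post&(H>100)&(H<130)&(S>90)&(z>.0975))):
    v,u=np.nonzero(m)
    if len(u): p=np.array([ray(i,j,.1,c)[:2] for i,j in zip(u,v)],np.float32); print(n,len(u),u.mean(),v.mean(),cv2.minEnclosingCircle(p),p.mean(0),np.median(z[m]))
E
```

```text
pos [0.5076 0.0613 0.2683] dp [0.5046 0.0066 0.0121] ang [ 0.0003 -0.0053 -0.0047] dist 0.202 t 18.2 F [-0.01 -0.24  0.52] w 0.998
yellow 288 261.3298611111111 122.58680555555556 ((0.49349698424339294, 0.10789647698402405), 0.009919361211359501) [0.49348757 0.10802451] 0.10074701487034507
blue 209 262.444976076555 241.69856459330143 ((0.5260041356086731, 0.03945266455411911), 0.07897114753723145) [ 0.5436965  -0.01876531] 0.10081417653319852
```

View pics/w6.png

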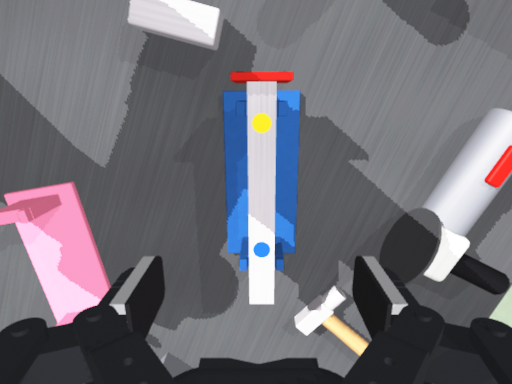

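The post is unmoved and runs straight along image column 262, lined up with the jaws. I'll descend.

Request:
drive_tool(
  commands=[
    {"dp":[0,0.0066,0.0121],"angular":[0,-0.0053,-0.0047],"fingers":-1},
    {"dp":[0.09,0.0066,0.0121],"angular":[0,-0.0053,-0.0047],"fingers":-1},
    {"dp":[0.18,0.0066,0.0121],"angular":[0,-0.0053,-0.0047],"fingers":-1},
    {"dp":[0.26,0.0066,0.0121],"angular":[0,-0.0053,-0.0047],"fingers":-1},
    {"dp":[0.3,0.0066,0.0121],"angular":[0,-0.0053,-0.0047],"fingers":-1},
    {"dp":[0.32,0.0066,0.0121],"angular":[0,-0.0053,-0.0047],"fingers":-1},
    {"dp":[0.32,0.0066,0.0121],"angular":[0,-0.0053,-0.0047],"fingers":-1},
    {"dp":[0.32,0.0066,0.0121],"angular":[0,-0.0053,-0.0047],"fingers":-1},
  ],
)

```text
clock: 18.92
position: [0.512, 0.066, 0.1425]
eef_rot: [[0.004, -0.358, 0.934], [0.0, 0.934, 0.358], [-1.0, -0.001, 0.003]]
wrist_force: [1.3, 0.1, 1.0]
grip_width: 0.999
```

```bash
python3 - <<'E'
from h import *
plan([.5098,.0660,.0665],21)
E
```

```text
pos [0.512  0.066  0.1425] dp [ 0.19    0.0023 -0.0058] ang [-0.0004  0.0032  0.0011] dist 0.076 t 18.92 F [1.34 0.13 0.96] w 0.999
```

Request:
drive_tool(
  commands=[
    {"dp":[0.05,0.002,-0.005],"angular":[0,0.003,0.001],"fingers":-1},
    {"dp":[0.1,0.002,-0.005],"angular":[0,0.003,0.001],"fingers":-1},
    {"dp":[0.15,0.002,-0.005],"angular":[0,0.003,0.001],"fingers":-1},
    {"dp":[0.18,0.002,-0.005],"angular":[0,0.003,0.001],"fingers":-1},
    {"dp":[0.19,0.002,-0.005],"angular":[0,0.003,0.001],"fingers":-1},
    {"dp":[0.19,0.002,-0.005],"angular":[0,0.003,0.001],"fingers":-1},
    {"dp":[0.19,0.002,-0.005],"angular":[0,0.003,0.001],"fingers":-1},
    {"dp":[0.19,0.002,-0.005],"angular":[0,0.003,0.001],"fingers":-1},
  ],
)

```text
clock: 19.58
position: [0.5109, 0.0663, 0.0675]
eef_rot: [[0.002, -0.359, 0.933], [-0.0, 0.933, 0.359], [-1.0, -0.001, 0.002]]
wrist_force: [0.2, -0.1, 0.4]
grip_width: 0.999
```

```bash
python3 - <<'E'
from h import *
plan([.5098,.0660,.0665],21)
E
```

```text
pos [0.5109 0.0663 0.0675] dp [ 0.0026  0.0003 -0.0029] ang [0.0003 0.0021 0.001 ] dist 0.002 t 19.58 F [ 0.22 -0.08  0.36] w 0.999
```

Request:
drive_tool(
  commands=[
    {"dp":[0.002,0,-0.003],"angular":[0,0.002,0.001],"fingers":-1},
    {"dp":[0.002,0,-0.003],"angular":[0,0.002,0.001],"fingers":1},
    {"dp":[0.002,0,-0.003],"angular":[0,0.002,0.001],"fingers":1},
    {"dp":[0.002,0,-0.003],"angular":[0,0.002,0.001],"fingers":1},
    {"dp":[0.002,0,-0.003],"angular":[0,0.002,0.001],"fingers":1},
    {"dp":[0.002,0,-0.003],"angular":[0,0.002,0.001],"fingers":1},
    {"dp":[0.002,0,-0.003],"angular":[0,0.002,0.001],"fingers":1},
    {"dp":[0.002,0,-0.003],"angular":[0,0.002,0.001],"fingers":1},
    {"dp":[0.002,0,-0.003],"angular":[0,0.002,0.001],"fingers":1},
    {"dp":[0.002,0,-0.003],"angular":[0,0.002,0.001],"fingers":1},
    {"dp":[0.002,0,-0.003],"angular":[0,0.002,0.001],"fingers":1},
  ],
  newtons=90,
)

```text
clock: 20.5
position: [0.5082, 0.066, 0.0649]
eef_rot: [[-0.003, -0.359, 0.933], [0.0, 0.933, 0.359], [-1.0, 0.001, -0.003]]
wrist_force: [-0.0, 0.2, 0.6]
grip_width: -0.001
```

Request:
drive_tool(
  commands=[
    {"dp":[-0.01,0,0],"angular":[0,0,0],"fingers":1},
    {"dp":[-0.02,0,0],"angular":[0,0,0],"fingers":1},
    {"dp":[-0.03,0,0],"angular":[0,0,0],"fingers":1},
    {"dp":[-0.04,0,0],"angular":[0,0,0],"fingers":1},
    {"dp":[-0.05,0,0],"angular":[0,0,0],"fingers":1},
    {"dp":[-0.05,0,0],"angular":[0,0,0],"fingers":1},
    {"dp":[-0.05,0,0],"angular":[0,0,0],"fingers":1},
    {"dp":[-0.05,0,0],"angular":[0,0,0],"fingers":1},
  ],
)

```text
clock: 21.17
position: [0.5083, 0.066, 0.0849]
eef_rot: [[-0.003, -0.359, 0.933], [0.0, 0.933, 0.359], [-1.0, 0.001, -0.003]]
wrist_force: [0.2, 0.2, -0.4]
grip_width: -0.001
```

```bash
cat > lvl.py <<'E'
from h import *
plan([.5098,.0660,.1665],21); s=status.state(); print(s['eef_rot'].round(4).tolist(),s['ft_torque'].round(3),s['joint_vel'].round(2))
im,d,c=snap('wrist'); P=cloud(d,c); Q=(P-s['position'])@s['eef_rot']
hsv=cv2.cvtColor(im,cv2.COLOR_RGB2HSV).astype(int)
k=(abs(Q[...,2])<.012)&(Q[...,1]>.02)&(Q[...,1]<.08)&(Q[...,0]>-.06)&(Q[...,0]<-.01); q=P[k]; Y=Q[k][:,1]
print(len(q),'slope deg',np.degrees(np.polyfit(Y,q[:,2],1)[0]),'top z at balance',np.polyfit(Y,q[:,2],1)[1])
m=(hsv[...,0]>20)&(hsv[...,0]<35)&(hsv[...,1]>100)&k; print('yellow tool',Q[m].mean(0) if m.any() else None)
E
python3 lvl.py
```

```text
pos [0.5083 0.066  0.0849] dp [-0.2039 -0.0012  0.003 ] ang [ 0.0003 -0.0026 -0.0013] dist 0.082 t 21.17 F [ 0.24  0.15 -0.43] w -0.001
[[-0.003, -0.3587, 0.9334], [0.0003, 0.9335, 0.3587], [-1.0, 0.0014, -0.0027]] [-0.02   0.028 -0.062] [0.06 0.31 0.18 0.04 0.08 0.09]
5758 slope deg -0.17595358175160142 top z at balance 0.10048559760053448
yellow tool [-0.01572723  0.04469776  0.00094208]
```

The opening reads fully shut and the post did not rise. I'll look.

```bash
python3 - <<'E'
from h import *
im,_,_=snap('wrist'); s,_,_=snap('scene')
a=im[100:384,130:390]; b=cv2.resize(s[110:250,190:330],(284,284),interpolation=cv2.INTER_CUBIC)
save('m7.png',cv2.resize(np.hstack([a,b]),None,fx=1.45,fy=1.45,interpolation=cv2.INTER_CUBIC))
E
```

```text
(no output)
```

View pics/m7.png

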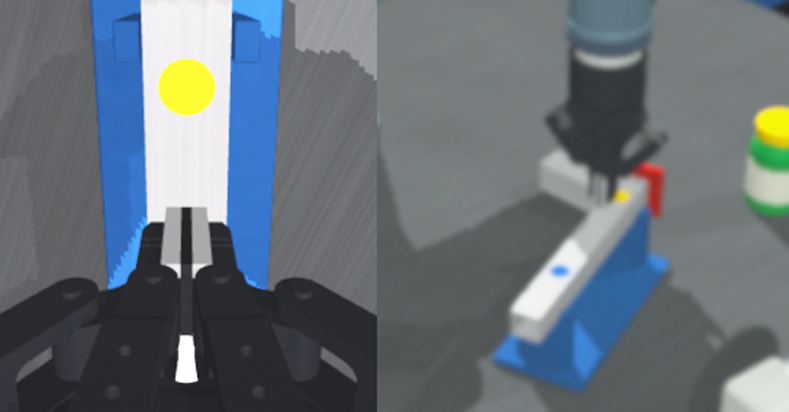

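The fingers are shut right through the tube with no reaction force, and the post hasn't moved. That isn't physically sensible. I'll open again, go back to grip height, and close gently in stages while watching the opening and force.

Request:
drive_tool(
  commands=[
    {"dp":[0,0,0],"angular":[0,0,0],"fingers":-1},
    {"dp":[0,0,0],"angular":[0,0,0],"fingers":-1},
    {"dp":[0,0,0],"angular":[0,0,0],"fingers":-1},
    {"dp":[0,0,0],"angular":[0,0,0],"fingers":-1},
    {"dp":[0,0,0],"angular":[0,0,0],"fingers":-1},
    {"dp":[0,0,0],"angular":[0,0,0],"fingers":-1},
    {"dp":[0,0,0],"angular":[0,0,0],"fingers":-1},
  ],
  newtons=30,
)

```text
clock: 21.9
position: [0.5083, 0.066, 0.085]
eef_rot: [[-0.003, -0.359, 0.933], [0.0, 0.933, 0.359], [-1.0, 0.001, -0.003]]
wrist_force: [-0.7, -0.2, -0.7]
grip_width: 0.97
```

```bash
python3 - <<'E'
from h import *
plan([.5098,.0660,.0665],21)
exec(open('lvl.py').read().split('\n',1)[1])
E
```

```text
pos [0.5083 0.066  0.085 ] dp [ 0.0461 -0.0014  0.0035] ang [ 0.0003 -0.0026 -0.0013] dist 0.019 t 21.9 F [-0.68 -0.23 -0.74] w 0.97
pos [0.5083 0.066  0.085 ] dp [-0.2039 -0.001   0.0028] ang [ 0.0003 -0.0026 -0.0013] dist 0.082 t 21.9 F [-0.68 -0.23 -0.74] w 0.97
[[-0.003, -0.3587, 0.9334], [0.0003, 0.9335, 0.3587], [-1.0, 0.0013, -0.0027]] [-0.025 -0.012  0.019] [-0.1   0.05  0.1  -0.07 -0.03 -0.01]
5750 slope deg -0.1295145898983616 top z at balance 0.10044936891531689
yellow tool [-0.01571311  0.04479049  0.00091318]
```

Request:
drive_tool(
  commands=[
    {"dp":[0.02,-0.001,0.003],"angular":[0,-0.0026,-0.0013],"fingers":-1},
    {"dp":[0.046,-0.001,0.003],"angular":[0,-0.0026,-0.0013],"fingers":-1},
    {"dp":[0.046,-0.001,0.003],"angular":[0,-0.0026,-0.0013],"fingers":-1},
    {"dp":[0.046,-0.001,0.003],"angular":[0,-0.0026,-0.0013],"fingers":0},
    {"dp":[0.046,-0.001,0.003],"angular":[0,-0.0026,-0.0013],"fingers":0},
    {"dp":[0.046,-0.001,0.003],"angular":[0,-0.0026,-0.0013],"fingers":0.2},
    {"dp":[0.046,-0.001,0.003],"angular":[0,-0.0026,-0.0013],"fingers":0.2},
    {"dp":[0.046,-0.001,0.003],"angular":[0,-0.0026,-0.0013],"fingers":0.2},
  ],
  newtons=30,
)

```text
clock: 22.62
position: [0.5098, 0.0661, 0.0668]
eef_rot: [[0.001, -0.359, 0.933], [-0.0, 0.933, 0.359], [-1.0, -0.0, 0.001]]
wrist_force: [-0.8, 0.6, 0.4]
grip_width: 0.401
```

Request:
drive_tool(
  commands=[
    {"dp":[0,0,0],"angular":[0,0,0],"fingers":0.5},
    {"dp":[0,0,0],"angular":[0,0,0],"fingers":0.5},
    {"dp":[0,0,0],"angular":[0,0,0],"fingers":0.5},
    {"dp":[0,0,0],"angular":[0,0,0],"fingers":0.5},
  ],
)

```text
clock: 22.95
position: [0.5096, 0.0661, 0.0666]
eef_rot: [[0.0, -0.359, 0.933], [-0.0, 0.933, 0.359], [-1.0, -0.0, 0.0]]
wrist_force: [-0.5, 0.1, -0.5]
grip_width: 0.249
```

```bash
python3 lvl.py
```

```text
pos [0.5096 0.0661 0.0666] dp [-0.2497 -0.0004  0.0004] ang [0.0004 0.0001 0.0001] dist 0.1 t 22.95 F [-0.55  0.14 -0.48] w 0.249
[[0.0001, -0.3587, 0.9334], [-0.0, 0.9334, 0.3587], [-1.0, -0.0001, 0.0001]] [0.035 0.004 0.061] [-0.17  0.14 -0.02 -0.04  0.09 -0.05]
7186 slope deg -0.14217309163122646 top z at balance 0.10044525336023016
yellow tool [-0.0340769   0.04515768 -0.00022165]
```

Request:
drive_tool(
  commands=[
    {"dp":[0,0,0],"angular":[0,0,0],"fingers":-1},
    {"dp":[0,0,0],"angular":[0,0,0],"fingers":-1},
    {"dp":[0,0,0],"angular":[0,0,0],"fingers":-1},
    {"dp":[0,0,0],"angular":[0,0,0],"fingers":-1},
    {"dp":[0,-0.04,0],"angular":[0,0,0],"fingers":-1},
    {"dp":[-0.01,-0.04,0],"angular":[0,0,0],"fingers":-1},
    {"dp":[-0.01,-0.04,0],"angular":[0,0,0],"fingers":0.2},
    {"dp":[-0.01,-0.04,0],"angular":[0,0,0],"fingers":0.2},
    {"dp":[-0.01,-0.04,0],"angular":[0,0,0],"fingers":0.2},
    {"dp":[-0.01,-0.04,0],"angular":[0,0,0],"fingers":0.5},
    {"dp":[-0.01,-0.04,0],"angular":[0,0,0],"fingers":0.5},
    {"dp":[-0.01,-0.04,0],"angular":[0,0,0],"fingers":0.5},
  ],
)

```text
clock: 24.0
position: [0.5151, 0.0514, 0.0705]
eef_rot: [[-0.0, -0.359, 0.933], [0.0, 0.933, 0.359], [-1.0, 0.0, -0.0]]
wrist_force: [0.2, -0.6, -1.0]
grip_width: 0.252
```

```bash
python3 lvl.py
```

```text
pos [0.5151 0.0514 0.0705] dp [-0.24    0.0388  0.0006] ang [ 0.0007 -0.0001 -0.0001] dist 0.097 t 24.0 F [ 0.2  -0.63 -0.97] w 0.252
[[-0.0001, -0.359, 0.9333], [0.0001, 0.9333, 0.359], [-1.0, 0.0001, -0.0001]] [-0.021 -0.003 -0.039] [-0.07 -0.01 -0.2  -0.01  0.11  0.04]
6844 slope deg 0.15480959611620734 top z at balance 0.10020107484594687
yellow tool [-0.03021204  0.0607569  -0.00017132]
```

Same result 15 mm along. I'll make one clean attempt from well above with a full-force close.

Request:
drive_tool(
  commands=[
    {"dp":[-0.01,0,0],"angular":[0,0,0],"fingers":-1},
    {"dp":[-0.01,0,0],"angular":[0,0,0],"fingers":-1},
    {"dp":[-0.01,0,0],"angular":[0,0,0],"fingers":-1},
    {"dp":[-0.01,0,0],"angular":[0,0,0],"fingers":-1},
    {"dp":[-0.1,0.038,0],"angular":[0,0,0],"fingers":-1},
    {"dp":[-0.2,0.038,0],"angular":[0,0,0],"fingers":-1},
    {"dp":[-0.25,0.038,0],"angular":[0,0,0],"fingers":-1},
    {"dp":[-0.25,0.038,0],"angular":[0,0,0],"fingers":-1},
    {"dp":[-0.25,0.038,0],"angular":[0,0,0],"fingers":-1},
    {"dp":[-0.15,0.038,0],"angular":[0,0,0],"fingers":-1},
    {"dp":[-0.05,0.038,0],"angular":[0,0,0],"fingers":-1},
    {"dp":[0.009,0.038,0],"angular":[0,0,0],"fingers":-1},
    {"dp":[0.009,0.038,0],"angular":[0,0,0],"fingers":-1},
    {"dp":[0.009,0.038,0],"angular":[0,0,0],"fingers":-1},
    {"dp":[0.009,0.038,0],"angular":[0,0,0],"fingers":1},
    {"dp":[0.009,0.038,0],"angular":[0,0,0],"fingers":1},
    {"dp":[0.009,0.038,0],"angular":[0,0,0],"fingers":1},
    {"dp":[0.009,0.038,0],"angular":[0,0,0],"fingers":1},
    {"dp":[0.009,0.038,0],"angular":[0,0,0],"fingers":1},
    {"dp":[0.009,0.038,0],"angular":[0,0,0],"fingers":1},
  ],
  newtons=60,
)

```text
clock: 25.72
position: [0.5103, 0.0653, 0.0676]
eef_rot: [[0.001, -0.359, 0.933], [-0.0, 0.933, 0.359], [-1.0, -0.001, 0.001]]
wrist_force: [-0.1, -0.9, 0.4]
grip_width: 0.142
```

```bash
python3 lvl.py
```

```text
pos [0.5103 0.0653 0.0676] dp [-2.473e-01  1.900e-03 -2.000e-04] ang [0.0003 0.001  0.0005] dist 0.099 t 25.72 F [-0.09 -0.86  0.38] w 0.142
[[0.0012, -0.3587, 0.9335], [-0.0001, 0.9335, 0.3587], [-1.0, -0.0005, 0.0011]] [ 0.004 -0.01   0.062] [-0.08  0.31  0.28  0.03 -0.09 -0.01]
7096 slope deg -0.09455714625228268 top z at balance 0.10042126253241541
yellow tool [-0.0331849   0.04606345 -0.00055552]
```

The pads again closed through the tube with no contact. I'll try one more variant at the balance point: lower, so the tube sits deeper between the finger links.

Request:
drive_tool(
  commands=[
    {"dp":[0,0,0],"angular":[0,0,0],"fingers":-1},
    {"dp":[0,0,0],"angular":[0,0,0],"fingers":-1},
    {"dp":[0,0,0],"angular":[0,0,0],"fingers":-1},
    {"dp":[0,0,0],"angular":[0,0,0],"fingers":-1},
    {"dp":[0,0,0],"angular":[0,0,0],"fingers":-1},
    {"dp":[0.02,0,0],"angular":[0,0,0],"fingers":-1},
    {"dp":[0.045,0,0],"angular":[0,0,0],"fingers":-1},
    {"dp":[0.045,0,0],"angular":[0,0,0],"fingers":-1},
    {"dp":[0.045,0,0],"angular":[0,0,0],"fingers":0.2},
    {"dp":[0.045,0,0],"angular":[0,0,0],"fingers":0.2},
    {"dp":[0.045,0,0],"angular":[0,0,0],"fingers":0.2},
    {"dp":[0.045,0,0],"angular":[0,0,0],"fingers":0.6},
    {"dp":[0.045,0,0],"angular":[0,0,0],"fingers":0.6},
    {"dp":[0.045,0,0],"angular":[0,0,0],"fingers":0.6},
    {"dp":[0.045,0,0],"angular":[0,0,0],"fingers":0.6},
  ],
  newtons=40,
)

```text
clock: 27.02
position: [0.5099, 0.0652, 0.0494]
eef_rot: [[0.0, -0.359, 0.933], [-0.0, 0.933, 0.359], [-1.0, -0.0, -0.0]]
wrist_force: [-2.4, -1.2, 5.6]
grip_width: 0.342
```

```bash
python3 lvl.py
```

```text
pos [0.5099 0.0652 0.0494] dp [-0.2927  0.0019  0.0006] ang [ 0.0004 -0.      0.0003] dist 0.117 t 27.02 F [-2.4  -1.17  5.57] w 0.342
[[0.0001, -0.3588, 0.9334], [-0.0003, 0.9334, 0.3588], [-1.0, -0.0003, -0.0]] [-0.188  0.512  0.058] [ 0.07 -0.07 -0.04  0.07  0.07  0.06]
9077 slope deg -0.20217726471920036 top z at balance 0.1004862106230067
yellow tool [-0.05129286  0.04604502  0.00089195]
```

At 0.049 m the jaws stop at 0.342, about 29 mm, and there is a reaction force, so the fingers do hold the tube there. I'll keep the force below 40 N and do a small test lift.

Request:
drive_tool(
  commands=[
    {"dp":[0,0,0],"angular":[0,0,0],"fingers":1},
    {"dp":[0,0,0],"angular":[0,0,0],"fingers":1},
    {"dp":[0,0,0],"angular":[0,0,0],"fingers":1},
    {"dp":[0,0,0],"angular":[0,0,0],"fingers":1},
  ],
  newtons=36,
)

```text
clock: 27.4
position: [0.5098, 0.0652, 0.0494]
eef_rot: [[0.0, -0.359, 0.933], [-0.0, 0.933, 0.359], [-1.0, -0.0, -0.0]]
wrist_force: [-2.8, -1.2, 6.4]
grip_width: 0.342
```

Request:
drive_tool(
  commands=[
    {"dp":[-0.004,0,0],"angular":[0,0,0],"fingers":1},
    {"dp":[-0.008,0,0],"angular":[0,0,0],"fingers":1},
    {"dp":[-0.012,0,0],"angular":[0,0,0],"fingers":1},
    {"dp":[-0.016,0,0],"angular":[0,0,0],"fingers":1},
    {"dp":[-0.02,0,0],"angular":[0,0,0],"fingers":1},
    {"dp":[-0.02,0,0],"angular":[0,0,0],"fingers":1},
    {"dp":[-0.02,0,0],"angular":[0,0,0],"fingers":1},
  ],
)

```text
clock: 27.98
position: [0.5099, 0.0654, 0.057]
eef_rot: [[0.0, -0.359, 0.933], [0.0, 0.933, 0.359], [-1.0, -0.0, 0.0]]
wrist_force: [0.0, -0.7, -7.5]
grip_width: 0.339
```

```bash
sed -i 's/(Q\[...,0\]>-.06)/(Q[...,0]>-.075)/' lvl.py; python3 lvl.py
```

```text
pos [0.5099 0.0654 0.057 ] dp [-0.2739  0.0015  0.0005] ang [0.0004 0.0001 0.    ] dist 0.11 t 27.98 F [ 0.05 -0.7  -7.47] w 0.339
[[0.0001, -0.3587, 0.9334], [0.0, 0.9334, 0.3587], [-1.0, -0.0, 0.0001]] [0.008 0.004 0.022] [ 0.01  0.03  0.08  0.05 -0.08 -0.02]
9041 slope deg -0.1819160565909344 top z at balance 0.10794797845962043
yellow tool [-0.05122804  0.04605026  0.00091343]
```

The post came up level, with its top at 0.108 and the full weight on the wrist. I'll lift the remaining 92.5 mm.

Request:
drive_tool(
  commands=[
    {"dp":[-0.01,0,0],"angular":[0,0,0],"fingers":1},
    {"dp":[-0.025,0,0],"angular":[0,0,0],"fingers":1},
    {"dp":[-0.045,0,0],"angular":[0,0,0],"fingers":1},
    {"dp":[-0.065,0,0],"angular":[0,0,0],"fingers":1},
    {"dp":[-0.085,0,0],"angular":[0,0,0],"fingers":1},
    {"dp":[-0.105,0,0],"angular":[0,0,0],"fingers":1},
    {"dp":[-0.125,0,0],"angular":[0,0,0],"fingers":1},
    {"dp":[-0.145,0,0],"angular":[0,0,0],"fingers":1},
    {"dp":[-0.165,0,0],"angular":[0,0,0],"fingers":1},
    {"dp":[-0.185,0,0],"angular":[0,0,0],"fingers":1},
    {"dp":[-0.205,0,0],"angular":[0,0,0],"fingers":1},
    {"dp":[-0.22,0,0],"angular":[0,0,0],"fingers":1},
    {"dp":[-0.231,0,0],"angular":[0,0,0],"fingers":1},
    {"dp":[-0.231,0,0],"angular":[0,0,0],"fingers":1},
    {"dp":[-0.231,0,0],"angular":[0,0,0],"fingers":1},
    {"dp":[-0.231,0,0],"angular":[0,0,0],"fingers":1},
    {"dp":[-0.231,0,0],"angular":[0,0,0],"fingers":1},
    {"dp":[-0.231,0,0],"angular":[0,0,0],"fingers":1},
  ],
)

```text
clock: 29.53
position: [0.5094, 0.0654, 0.1488]
eef_rot: [[-0.001, -0.359, 0.933], [0.0, 0.933, 0.359], [-1.0, 0.0, -0.001]]
wrist_force: [0.1, -0.6, -6.8]
grip_width: 0.339
```

```bash
python3 lvl.py; python3 - <<'E'
from h import *
s,_,_=snap('scene'); save('s8.png',s)
E
python3 lvl.py
```

```text
pos [0.5094 0.0654 0.1488] dp [-0.0442  0.0011  0.0014] ang [ 0.0004 -0.0009 -0.0005] dist 0.018 t 29.53 F [ 0.14 -0.61 -6.8 ] w 0.339
[[-0.001, -0.3587, 0.9334], [0.0001, 0.9334, 0.3587], [-1.0, 0.0005, -0.0009]] [ 0.019  0.005 -0.   ] [ 0.1   0.04 -0.05 -0.03  0.01  0.1 ]
9046 slope deg -0.1468549400964063 top z at balance 0.19981451373134906
yellow tool [-0.05124071  0.04600944  0.00094441]
pos [0.5096 0.0654 0.149 ] dp [-0.0437  0.0014  0.001 ] ang [ 0.0003 -0.0005 -0.0003] dist 0.018 t 29.63 F [-0.54  0.98 -7.4 ] w 0.34
[[-0.0006, -0.3587, 0.9335], [0.0001, 0.9335, 0.3587], [-1.0, 0.0003, -0.0006]] [ 0.072 -0.006 -0.022] [ 0.01  0.03 -0.05  0.02 -0.05  0.04]
9050 slope deg -0.14367186113211572 top z at balance 0.19998200273568623
yellow tool [-0.05120968  0.04604532  0.00094247]
```

View pics/s8.png

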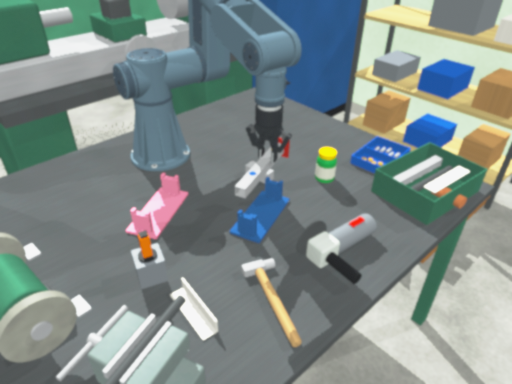

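The post is held level at (257,173) above the empty blue stand at (262,212). The probe is in its holder at (146,248), and everything else is where it was. I'll hand in.

```bash
python3 -c "
from workcell import manip,status
print(manip.close_job(), status.state()['clock'])"
```

```text
the job is handed in; nothing more can be done
the job is handed in; nothing more can be done
```

The job is done as asked and handed in at about 29.6 s of the 64 s limit, but the post is held higher up the fingers than intended.

- **Probe:** I pressed the tip on the blue spot and then the yellow spot, about a second each. From arm height and a net force of 2.6–3.2 N, the tip went in about 2–3 mm each time. The plunger itself was not measured. I stood the probe back in its holder and let go; the camera then showed its collar on the holder top and the cap at 151 mm, as before.
- **Post:** It is held at its balance point (within about 1 mm by the camera), with its top face at 0.200 m against 0.1005 m on the rests, so about 99.5 mm up. The measured slope is 0.14°, about what it read lying on the rests. It is still, with about 7 N of weight on the wrist.

**Failed grips on the post:** With the pads at the tube's centre line, the fingers shut straight through the tube with almost no force, as if the pads made no contact. This happened on all four tries, including one 15 mm along the tube. The post did not move.

**Workaround:** I went about 17 mm lower, so the upper parts of the fingers, behind the pads, hold the tube. They stopped at about 29 mm opening, the tube's width. I set the grip to 36 N, below the 40 N limit in case those parts count as the gripper's body.

The last scene picture shows the other things where they were; I did not measure them again.

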